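Dispense one spacer and set it against the type row

TASK

Press the plunger of the spacer dispenser down until it bottoms firmly on its collar, hold it there a moment without leaning hard on it, and let it up again, just once, so that one aluminium spacer is pushed out onto the tongue. Then lay that spacer flat on the steel tray, its long side flush against the front of the short row of type and centred on it, easing it up gently so that nothing is rammed. Let go and leave everything else where it is.

Things in the scene. Friction and masses are not known exactly. Their poses are not given: they have to be found in the camera images.
- dispenser: Grey fixed bench dispenser. Origin: on the table under the centre of its spacer column; +x points to the plunger, -x to the outlet tongue. Column: deck z 30 mm, walls to z 75 mm, x -20.5 to 20.5, 61 mm wide (y). Plunger housing: x 20 to 120, 64 mm wide, top z 100 mm. Foot plate 100 mm wide, 6 mm thick, x -60 to 130. One stroke of the plunger drives a ram (2.1 times as far) that pushes out the lowest spacer.
- outlet (a point): Point on top of the steel outlet tongue, 60 mm before the column's centre, 30 mm above the table; axes as the dispenser's. The tongue is 30 mm wide (y) and runs from the column to 55 mm beyond this point; both sides are free. The ejected spacer comes to lie within about 12 mm of here, square to the dispenser. When the plunger rises the stack drops by one; a second stroke would eject a second spacer.
- plunger: Black round cap, 42 mm across (flat top 36), on an upright shaft. Origin: centre of its top face, 162 mm above the table when up. Spring: 3.5 N at the top to 8 N at the bottom, plus up to 3 N friction. It bottoms on a rubber-faced collar whose setting is not measured: stroke 24 to 32 mm. There the force climbs about 6 N per mm: hold it at 13 to 30 N for 0.3 s (over 30 N harms it). Let go, it springs back.
- spacer_1: Plain aluminium bar, 30 (x) x 50 (y) x 10 (z) mm, 25 to 60 g; origin at the centre of its underside. The lowest of three in the column, the one that gets pushed out. On the tongue its 50 mm length lies across it and overhangs by 10 mm at each end, so it can be gripped by its ends.
- spacer_2: The same kind of bar, next in the column. Stays in the column (drops by 10 mm).
- spacer_3: The same kind of bar, the top one. Stays in the column (drops by 10 mm).
- galley: Shallow fixed steel tray, 180 x 170 mm, bed 4 mm above the table, rim 16 mm high except on its open -x side. Origin: on the table, 10 mm to +x of the tray's centre. Towards +x stand rows of type, 27 mm high over the table: a short row 34 mm wide (y), x 8 to 32 mm, and a longer one behind it (110 mm wide). The bed before the short row is empty.
- row_foot (a point): Foot of the short type row's front face, at its middle, on the bed. Axes: +x into the row, y along its front. The spacer goes flat on the bed on the -x side, 50 mm length along y, long side touching the face: its centre is then 15 mm from here. It overhangs the 34 mm row by 8 mm at each end, so fingers on its ends pass the row. Over 25 N between spacer and tray or type harms them.
- awl: Wooden-handled awl, 170 mm long, lying between the dispenser and the tray; origin about its middle, on the table. Leave it.
- phone: Black phone, 148 x 72 x 9 mm. Leave it.
- jar: Glass jar, 64 mm across, 75 mm tall. Leave it.
- mug: White mug, 76 mm across, 85 mm tall. Leave it.
- mallet: Wooden mallet, 240 mm long, lying. Leave it.
- wood_block: Wooden furniture block, 90 x 40 x 23 mm. Leave it.
- spool: Cork spool, 40 mm across, 48 mm tall. Leave it.
Things that resemble listed ones, but are neither listed nor needed, are in the scene too. What is shaped like the galley but purple is not meant. Leave any blue or yellow look-alike of the spacer_3 alone.

How it is judged:
By the outcome, as a careful person would: the job done as asked, in the order asked, and still so for the second after the job is handed in, with the robot touching nothing.
It also fails if it takes over 72 s, if anything falls off the work surface, if the arm or the gripper's body presses on something with over 40 N, if the wrist force passes 120 N, or if a joint passes its speed limit or range.

ROBOT

A 7-joint arm with a two-finger parallel gripper is mounted at the origin on the work surface. World frame = base frame: x ahead of the robot, y to its left, z up, the work surface at z = 0. Lengths are in m, angles in rad, forces in N, time in s.
With the tool pointing down it reaches from about 0.425 to 0.925 m from the base axis. Payload 6.8 kg.
Tool frame: the origin (TCP) lies midway between the tips of the shut fingers; the grasp point (between the pads) lies 19 mm behind it (bot.pinch_z is the distance from the TCP to the grasp point, in m); x points along the fingers, y is the direction in which the jaws open and shut, and the axes are right-handed (so a half turn about x gives the same grasp; the last joint's range is limited). The gripper opens to 85 mm and grips with 20 to 120 N. Pads are 22 mm wide; open, the fingers measure 114 mm over their backs; the gripper's body (76 mm by 85 mm) begins 54 mm behind the grasp point. The pads swing forward as they close: fully open they stand 13 mm farther back than shut.
Start: joints at [-1.388, 0.477, 0.022, 1.555, -0.011, 1.109, -0.083], TCP at [0.194, 0.647, 0.193] pointing down, gripper open.
Joint ranges: [-2.96, 2.96], [-0.34, 2.1], [-1.41, 1.46], [0.24, 2.44], [-1.37, 4.51], [0.17, 1.92], [-2.96, 2.96]. Speed limits (rad/s): [2.39, 2.39, 3.14, 3.14, 3.14, 3.14, 3.14].

INTERFACE

Orientations are given as a unit quaternion [w, x, y, z].
In Python, from station import bot gives the robot as it stands. The module is installed in compiled form; this text tells all that it offers.
- The arm moves only by the tool step_arm, never from a script. Its argument "plan" is a list of rows, each a list of 6 numbers: the shift along the tool's x, y, z in units of 40 mm (1.0 is 40 mm), then the turn, a rotation vector about the tool's x, y, z in units of 360 degrees (1.0 is 360 degrees). In form: [[dx, dy, dz, ax, ay, az], ...]. A call has 1 to 8 rows; each row shifts and turns the commanded pose from where the row before left it, along the tool's axes as they then stand; what a row does not reach is not made up. A row lasts 1/8 s, in which the tool goes at most 62.5 mm and 10.7 degrees, less where a joint would pass 70% of its speed; a pose out of reach is approached as far as the arm can. A call with a number of a shift or a turn outside -1 to 1 is refused whole. A call with a gripper value outside its range is refused whole. "fingers" is the closure, from -1 (fully open) to 1 (shut), set as the call begins (left out, the last holds). The fingers move at their own pace and stop on an object; "force" is the grip in N (left out, the last holds). Time passes only in rows, so rows that do not move let the fingers close. It gives the time, the measured TCP pose, the force and the opening at its end, in the units of the state.
- bot.get_obs(): the state, without advancing time (a new reading comes with each control period).
- bot.read_camera(name): name is "scene" or "top" or "wrist"; returns (picture, depth): 384x512x3 uint8, red, green, blue; 384x512 float32, m along the optical axis (not along the pixel's ray), 0 where there is no reading.
- bot.camera_model(name): a dict with "mtx" (3x3 intrinsics, pixels), "origin" and "rotation" of the camera in the world; the wrist camera has in their place "T_tool_cam" (4x4, takes a point from camera to tool coordinates, whose origin is the TCP and whose axes are the tool frame's). Camera axes: x right, y up, looking along -z (the intrinsics and any distortion apply to the point x, -y, -z); pixel columns grow to the right and rows downward; lengths in m; the calibration is good to about 2 mm. The wrist camera is an equidistant fisheye: a pixel r from the principal point sees the ray r / f radians off the axis. A picture is of the moment at which its call begins: read the wrist's pose just before it. camera_model takes no time and is no camera call.
- bot.hand_in(): hands the job in, once; it reports no verdict.
The state is a dict: "t": time; "q": joint angles; "joint_vel": joint speeds; "joint_torque": joint torques, N m; "eef_pos": TCP position; "tool_rot": TCP orientation; "contact_force": force on the tool from outside, world axes, zero at the start; "torque": the same for the moment, N m; "gripper_width": opening from 0.0 (shut) to 1.0 (fully open).
Only numpy, scipy, OpenCV 4.12 (cv2) and the standard library are available. Lean on these libraries where they do the work, as an engineer would, in place of code of your own. Each camera call takes 0.05 s, during which the arm holds its last target.

## Working session

There is one attempt and no reset: what is moved stays moved. The work goes in short steps, Python scripts to look and compute and a tool call to move; the robot and the scene stay as the last step left them, time stands still between calls to the robot, and variables do not carry over. Pictures are saved under pics/ and viewed, and the job is handed in when it is done.

Besides the shell and the picture viewer there is one more tool, called after "Request:" as name(argument=value, ...) on one line, values as JSON. step_arm: Moves the arm, as the interface text tells. Shifts and turns lie within -1 to 1; 1 stands for 40 mm of shift or 360 degrees of turn. Its arguments: {"type":"object","properties":{"plan":{"type":"array"},"fingers":{"type":"number"},"force":{"type":"number"}},"required":["plan"]}

```bash
mkdir -p pics; python3 - <<'E'
from station import bot
import cv2,numpy as np
o=bot.get_obs();print({k:np.round(v,4).tolist() for k,v in o.items()}, bot.pinch_z)
for n in("scene","top","wrist"):
    m=bot.camera_model(n);print(n,{k:np.round(v,4).tolist() if not isinstance(v,str) else v for k,v in m.items()})
    p,d=bot.read_camera(n);cv2.imwrite(f"pics/{n}0.png",p[:,:,::-1]);np.savez(f"{n}0.npz",p=p,d=d)
E
```

```text
{'t': 0.0, 'q': [-1.3881, 0.4778, 0.0223, 1.5565, -0.0115, 1.1093, -0.0831], 'joint_vel': [-0.0008, 0.0002, 0.0001, 0.0012, 0.0006, 0.0005, 0.0001], 'joint_torque': [-0.0002, -59.6476, 1.6078, -28.1183, 0.0124, 0.0096, 0.0], 'eef_pos': [0.1933, 0.646, 0.1918], 'tool_rot': [0.6996, 0.1018, 0.6997, -0.1031], 'contact_force': [0.0592, -0.2686, 0.4167], 'torque': [-0.0132, -0.0061, -0.0412], 'gripper_width': 1.0023} 0.0187
scene {'mtx': [[469.2374, 0.0, 258.6335], [0.0, 469.2374, 187.0075], [0.0, 0.0, 1.0]], 'origin': [1.3227, 0.7286, 0.8528], 'rotation': [0.3487, 0.1975, 0.424, 0.8122]}
top {'mtx': [[407.8886, 0.0, 249.7957], [0.0, 407.8886, 181.2924], [0.0, 0.0, 1.0]], 'origin': [0.446, 0.0193, 1.2715], 'rotation': [-0.699, -0.0148, 0.0336, 0.7142]}
wrist {'mtx': [[297.3186, 0.0, 255.5784], [0.0, 297.3186, 195.0835], [0.0, 0.0, 1.0]], 'T_tool_cam': [[-0.0007, 0.3251, -0.9457, -0.1804], [1.0, 0.0007, -0.0005, -0.0012], [0.0005, -0.9457, -0.3251, -0.0838], [0.0, 0.0, 0.0, 1.0]]}
```

View pics/scene0.png

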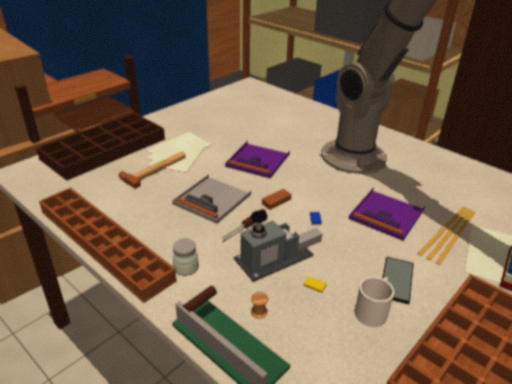

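View pics/top0.png

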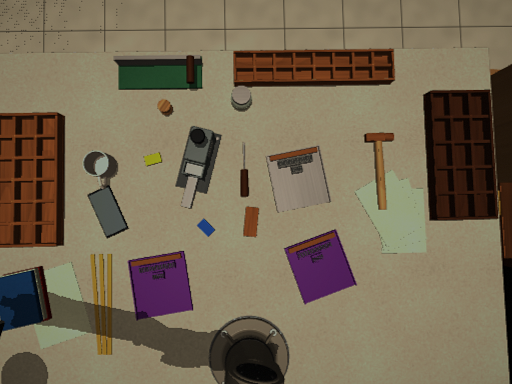

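View pics/wrist0.png

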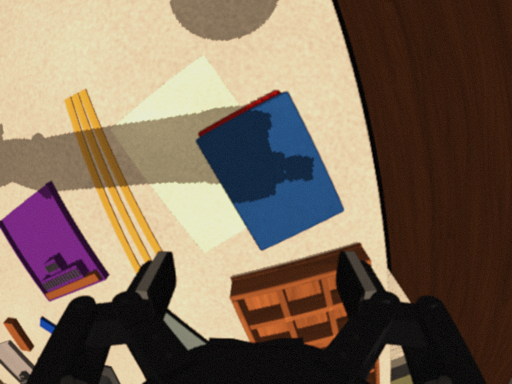

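The scene view shows the dispenser at about (268,245) with its plunger at (258,218), and the grey galley at (212,198). In the top view the plunger is at (198,136), the tongue end at (187,207), the galley at (298,180) and the awl at (244,175). I'll enlarge these for measurement.

```bash
cat > h.py <<'E'
import numpy as np,cv2
from scipy.spatial.transform import Rotation as R
from station import bot
def rot(q): return R.from_quat([q[1],q[2],q[3],q[0]])
def ray(n,uv,obs=None):
    m=bot.camera_model(n);K=np.array(m["mtx"]);uv=np.atleast_2d(np.array(uv,float))
    x=(uv[:,0]-K[0,2])/K[0,0];y=(uv[:,1]-K[1,2])/K[1,1]
    if n=="wrist":
        r=np.hypot(x,y);s=np.where(r>1e-9,np.sin(r)/np.maximum(r,1e-9),1)
        d=np.stack([x*s,-y*s,-np.cos(r)],1)
        T=np.array(m["T_tool_cam"]);Rt=rot(obs["tool_rot"]).as_matrix()
        return np.array(obs["eef_pos"])+Rt@T[:3,3],(Rt@T[:3,:3]@d.T).T
    d=np.stack([x,-y,-np.ones_like(x)],1)
    return np.array(m["origin"]),rot(m["rotation"]).apply(d)
def plane(n,uv,z,obs=None):
    o,d=ray(n,uv,obs);return o+d*((z-o[2])/d[:,2])[:,None]
def tri(rs):
    A=np.zeros((3,3));b=np.zeros(3);Ps=[]
    for o,d in rs:
        d=d/np.linalg.norm(d);P=np.eye(3)-np.outer(d,d);A+=P;b+=P@o;Ps.append((P,o))
    x=np.linalg.solve(A,b);return x,[float(np.linalg.norm(P@(x-o))) for P,o in Ps]
def proj(n,X,obs=None):
    m=bot.camera_model(n);K=np.array(m["mtx"]);X=np.atleast_2d(X)
    if n=="wrist":
        T=np.array(m["T_tool_cam"]);Rt=rot(obs["tool_rot"]).as_matrix();o=np.array(obs["eef_pos"])+Rt@T[:3,3];Rc=Rt@T[:3,:3]
    else: o=np.array(m["origin"]);Rc=rot(m["rotation"]).as_matrix()
    p=(X-o)@Rc;x,y,z=p[:,0],-p[:,1],-p[:,2]
    if n=="wrist":
        th=np.arctan2(np.hypot(x,y),z);f=th/np.maximum(np.hypot(x,y),1e-9);x,y=x*f,y*f
    else:x,y=x/z,y/z
    return np.stack([K[0,0]*x+K[0,2],K[1,1]*y+K[1,2]],1)
def crop(src,box,s,out):
    p=src[box[1]:box[3],box[0]:box[2],::-1]
    cv2.imwrite(out,cv2.resize(p,None,fx=s,fy=s,interpolation=cv2.INTER_CUBIC))
def snap(tag):
    o=bot.get_obs();p,d=bot.read_camera("wrist");np.savez(f"w{tag}.npz",p=p,d=d,q=o["tool_rot"],e=o["eef_pos"])
    cv2.imwrite(f"pics/w{tag}.png",p[:,:,::-1]);return o,p,d
def load(tag):
    z=np.load(f"w{tag}.npz");return dict(tool_rot=z["q"],eef_pos=z["e"]),z["p"],z["d"]
E
python3 - <<'E'
from h import *
t=np.load("top0.npz")["p"];s=np.load("scene0.npz")["p"]
crop(t,(165,110,265,220),5,"pics/t_disp.png");crop(t,(255,135,345,220),6,"pics/t_gal.png");crop(s,(165,160,335,290),4,"pics/s_c.png")
for n,uv,z in [("top",(198,136),.162),("top",(187,207),.03),("top",(298,180),.0),("scene",(258,216),.162),("top",(249,355),0)]:print(n,uv,plane(n,uv,z).round(3))
E
```

```text
top (198, 136) [[0.649 0.128 0.162]]
top (187, 207) [[0.457 0.177 0.03 ]]
top (298, 180) [[ 0.534 -0.167  0.   ]]
scene (258, 216) [[0.657 0.135 0.162]]
top (249, 355) [[ 0.004 -0.001  0.   ]]
```

```bash
ls pics
```

```text
s_c.png
scene0.png
t_disp.png
t_gal.png
top0.png
wrist0.png
```

View pics/t_disp.png

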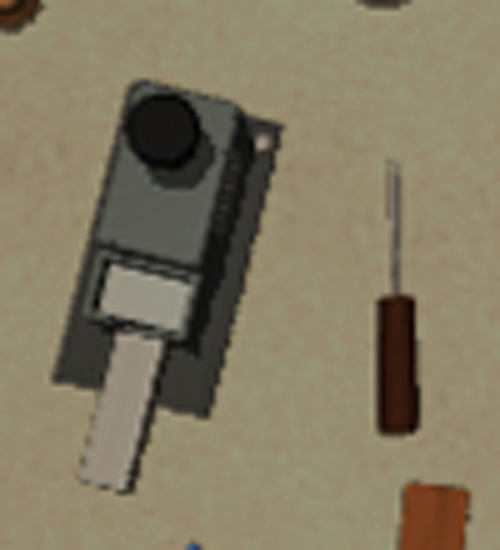

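View pics/t_gal.png

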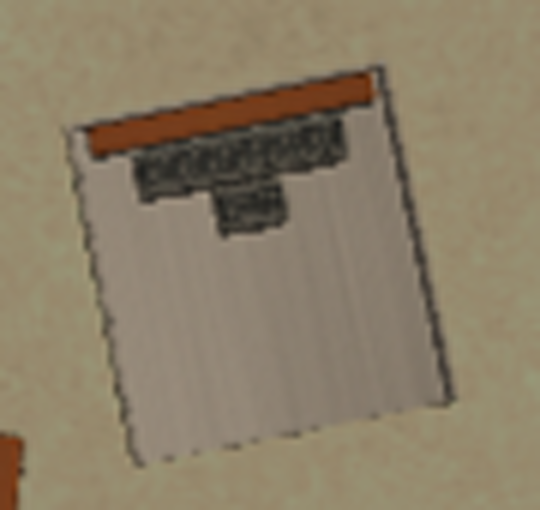

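View pics/s_c.png

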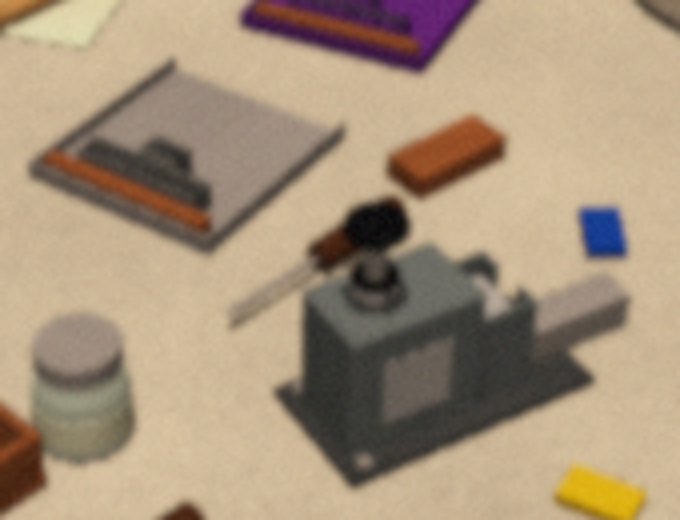

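```bash
cat >> h.py <<'E'
def Rdown(yaw):
    # tool x down, tool y along world heading yaw
    x=np.array([0,0,-1.]);y=np.array([np.cos(yaw),np.sin(yaw),0]);return np.stack([x,y,np.cross(x,y)],1)
def st():
    o=bot.get_obs();M=rot(o["tool_rot"]).as_matrix();print("t",round(o["t"],2),"p",np.round(o["eef_pos"],4),"F",np.round(o["contact_force"],2),"w",round(o["gripper_width"],3),"q",np.round(o["q"],2));return o,M
def plan(target,yaw,n=None):
    o,M=st();d=M.T@(np.array(target)-o["eef_pos"])/.04
    r=R.from_matrix(M.T@Rdown(yaw)).as_rotvec()/(2*np.pi)
    print("shift(tool units)",d.round(3),"turn",r.round(4), "deg",np.linalg.norm(r)*360)
E
python3 - <<'E'
from h import *
o,M=st();print(M.round(3), "yaw y",np.degrees(np.arctan2(M[1,1],M[0,1])))
t=np.load("top0.npz")["p"];s=np.load("scene0.npz")["p"]
# cap
for n,im,box in(("top",t,(185,122,210,146)),("scene",s,(245,203,272,226))):
    g=cv2.cvtColor(im[box[1]:box[3],box[0]:box[2]],cv2.COLOR_RGB2GRAY);print(n);m=(g<40).astype(np.uint8)
    c=max(cv2.findContours(m,0,2)[0],key=cv2.contourArea);e=cv2.fitEllipse(c);print(e);uv=np.array(e[0])+box[:2];print(uv,plane(n,uv,.16))
def T(x,y):return (x/5+165-.4,y/5+110-.4)
for a in [(80,482),(132,493),(113,340),(163,340)]: print(a,plane("top",T(*a),.03).round(4))
def G(x,y):return (x/6+255-.4,y/6+135-.4)
for a,z in [((222,236),.027),((288,222),.027),((213,195),.027),((280,182),.027),((137,463),.01),((452,402),.01),((382,66),.016),((70,130),.016)]: print(a,plane("top",G(*a),z).round(4))
def S(x,y):return (x/4+165-.4,y/4+160-.4)
for a in [((536,318)),((628,290))]: print(a,plane("scene",S(*a),.03).round(4))
E
```

```text
t 0.15 p [0.1934 0.6462 0.192 ] F [ 0.06  0.02 -0.44] w 0.999 q [-1.39  0.48  0.02  1.56 -0.01  1.11 -0.08]
[[-0.     0.287  0.958]
 [-0.001  0.958 -0.287]
 [-1.    -0.001  0.   ]] yaw y 73.33978514039345
top
((12.53139877319336, 14.293168067932129), (14.618358612060547, 16.208637237548828), 150.93429565429688)
[197.53139877 136.29316807] [[0.64867065 0.12956298 0.16      ]]
scene
((11.830171585083008, 14.515612602233887), (9.422907829284668, 21.525209426879883), 61.85282897949219)
[256.83017159 217.5156126 ] [[0.66172837 0.13513731 0.16      ]]
(80, 482) [[0.4602 0.1964 0.03  ]]
(132, 493) [[0.4529 0.1652 0.03  ]]
(113, 340) [[0.546  0.1755 0.03  ]]
(163, 340) [[0.5454 0.1452 0.03  ]]
(222, 236) [[ 0.5511 -0.1437  0.027 ]]
(288, 222) [[ 0.5576 -0.1778  0.027 ]]
(213, 195) [[ 0.5722 -0.1396  0.027 ]]
(280, 182) [[ 0.5782 -0.1743  0.027 ]]
(137, 463) [[ 0.4361 -0.0985  0.01  ]]
(452, 402) [[ 0.4639 -0.2627  0.01  ]]
(382, 66) [[ 0.639  -0.2311  0.016 ]]
(70, 130) [[ 0.6086 -0.0679  0.016 ]]
(536, 318) [[0.5277 0.1679 0.03  ]]
(628, 290) [[0.4602 0.1947 0.03  ]]
```

Request:
step_arm(plan=[[-0.11,-0.8,0.87,0,0,0],[-0.11,-0.8,0.87,0,0,0],[-0.11,-0.8,0.87,0,0,0],[-0.11,-0.8,0.87,0,0,0],[-0.11,-0.8,0.87,0,0,0],[-0.11,-0.8,0.87,0,0,0],[-0.11,-0.8,0.87,0,0,0],[-0.11,-0.8,0.87,0,0,0]], fingers=1, force=40)

```text
t: 1.15
eef_pos: [0.3874, 0.3201, 0.2281]
tool_rot: [0.7, 0.102, 0.7, -0.102]
contact_force: [1.3, -0.1, -0.1]
gripper_width: 0.003
```

Request:
step_arm(plan=[[-0.11,-0.8,0.87,0,0,0],[-0.11,-0.8,0.87,0,0,0],[-0.11,-0.8,0.87,0,0,0],[-0.11,-0.8,0.87,0,0,0],[-0.11,-0.8,0.87,0,0,0],[-0.11,-0.8,0.87,0,0,0],[-0.11,-0.8,0.87,0,0,0],[0,0,0,0,0,0]])

```text
t: 2.15
eef_pos: [0.5572, 0.0327, 0.2591]
tool_rot: [0.7, 0.104, 0.699, -0.105]
contact_force: [-1.0, 0.2, 0.2]
gripper_width: 0.002
```

```bash
python3 - <<'E'
from h import *
st();o,p,d=snap("A");cv2.imwrite("pics/wAb.png",cv2.resize(p[:,:,::-1],None,fx=1.5,fy=1.5,interpolation=3))
E
```

```text
t 2.15 p [0.5572 0.0327 0.2591] F [-1.    0.19  0.21] w 0.002 q [-0.52  0.23  0.42  1.78 -0.1   1.15  1.2 ]
```

View pics/wAb.png

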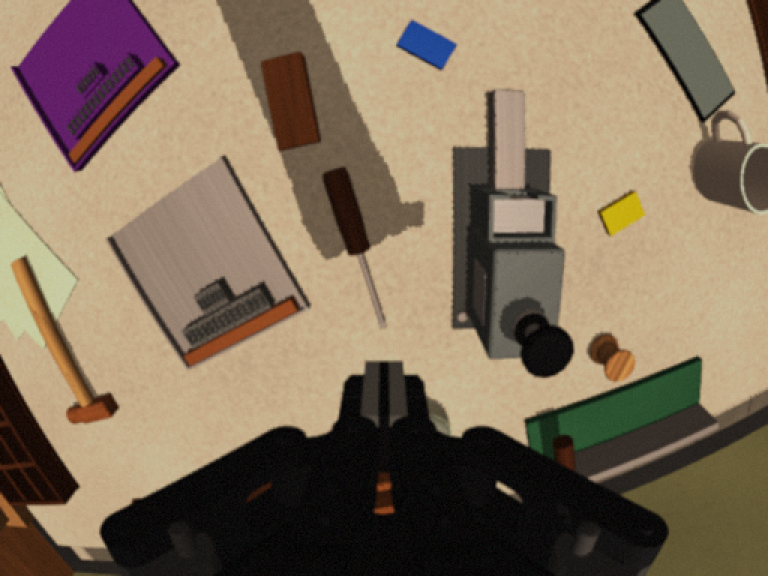

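Wrist view A (1.5x) shows everything needed: cap at (545,348), tongue from (507,90) to (510,188), spacer stack at (518,215), short row at (213,293), longer row behind, awl at (355,235).

```bash
python3 - <<'E'
from h import *
o,p,d=load("A")
b=(330,205,400,265);g=cv2.cvtColor(p[b[1]:b[3],b[0]:b[2]],cv2.COLOR_RGB2GRAY);m=(g<38).astype(np.uint8);m=cv2.morphologyEx(m,cv2.MORPH_OPEN,np.ones((5,5)))
c=max(cv2.findContours(m,0,2)[0],key=cv2.contourArea);e=cv2.fitEllipse(c);print(e)
cv2.imwrite("pics/capm.png",cv2.resize(m*255,None,fx=5,fy=5))
uv=np.array(e[0])+b[:2];print(uv,plane("wrist",uv,.158,o))
print("tri top+A",tri([(r[0],r[1][0]) for r in(ray("wrist",uv,o),ray("top",(197.5,136.3)))]))
print("depth cap",d[int(uv[1]),int(uv[0])])
crop(p,(300,50,395,260),3,"pics/A_d.png");crop(p,(60,90,220,260),4.5,"pics/A_g.png")
E
```

```text
((30.974864959716797, 25.026330947875977), (33.52554702758789, 43.620033264160156), 139.10398864746094)
[360.97486496 230.02633095] [[0.64214045 0.12628447 0.158     ]]
tri top+A (array([0.65241591, 0.13114822, 0.14026622]), [0.0004890729404751836, 0.0004890729404751876])
depth cap 0.3064072
```

View pics/A_d.png

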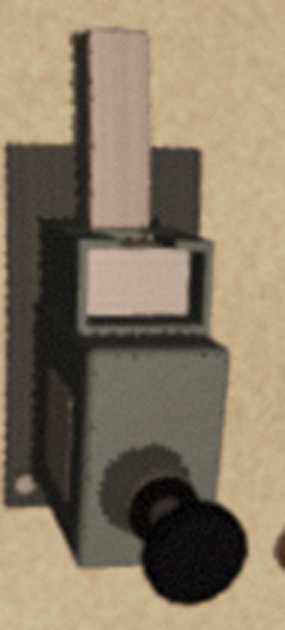

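View pics/A_g.png

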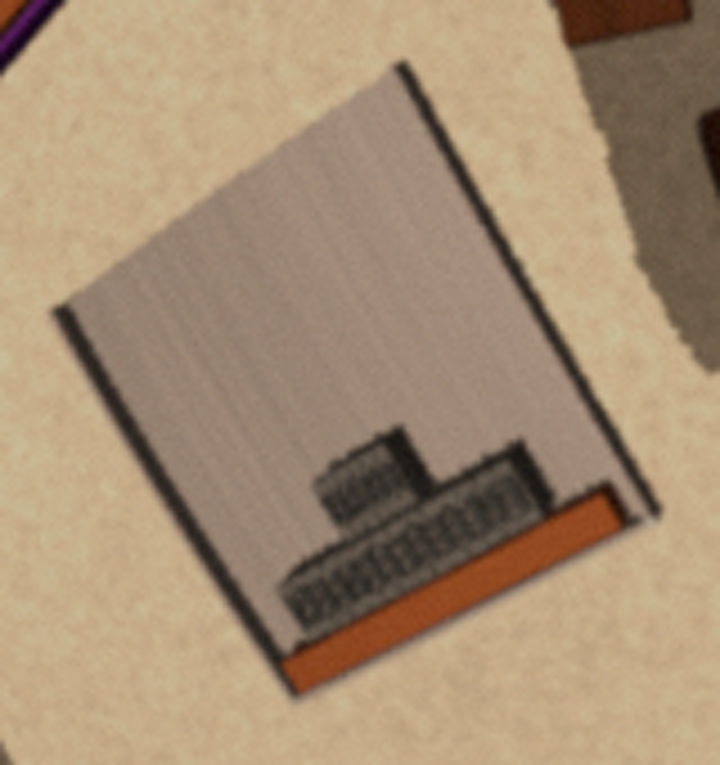

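```bash
python3 - <<'E'
from h import *
o,p,d=load("A")
uv=(195/3+300-.33,552/3+50-.33);print(uv,plane("wrist",uv,.162,o))
print("tri",tri([(r[0],r[1][0]) for r in(ray("wrist",uv,o),ray("top",(197.5,136.1)))]),tri([(r[0],r[1][0]) for r in(ray("wrist",uv,o),ray("top",(197.5,136.1)),ray("scene",(258.6,215.7)))]))
D=lambda x,y:(x/3+300-.33,y/3+50-.33)
tt=[D(88,30),D(148,30),D(148,226),D(90,226)]
P=plane("wrist",tt,.03,o);print("tongue",P.round(4))
a=(P[2]+P[3])/2-(P[0]+P[1])/2;print("yaw",np.degrees(np.arctan2(-(-a[1]),a[0])), np.degrees(np.arctan2(*(P[2]-P[1])[[1,0]])),np.degrees(np.arctan2(*(P[3]-P[0])[[1,0]])))
end=(P[0]+P[1])/2; cap=plane("wrist",uv,.162,o)[0];v=cap-end;print("yaw end->cap",np.degrees(np.arctan2(v[1],v[0])),np.linalg.norm(v[:2]))
Pc=plane("wrist",[D(80,243),D(215,242),D(207,333),D(78,333)],.075,o);print("col",Pc.round(4),Pc.mean(0))
Ph=plane("wrist",[D(92,345),D(226,348),D(218,565),D(82,565)],.1,o);print("house",Ph.round(4),Ph.mean(0))
G=lambda x,y:(x/4.5+60-.4,y/4.5+90-.4)
Q=plane("wrist",[G(316,483),G(400,428)],.027,o);print("row front top",Q.round(4),Q.mean(0),np.linalg.norm(Q[0]-Q[1]))
v=Q[1]-Q[0];print("row yaw",np.degrees(np.arctan2(-v[0],v[1])))
O=plane("wrist",[G(55,308),G(400,62)],.016,o);print("open corners",O.round(4),O.mean(0),np.linalg.norm(O[0]-O[1]));v=O[1]-O[0];print(np.degrees(np.arctan2(-v[0],v[1])))
O2=plane("wrist",[G(293,697),G(660,512)],.016,o);print("back corners",O2.round(4));v=O2[1]-O2[0];print(np.degrees(np.arctan2(-v[0],v[1])))
E
```

```text
(364.67, 233.67) [[0.64565005 0.12880212 0.162     ]]
tri (array([0.65003871, 0.13039198, 0.15494673]), [0.0002651672934585697, 0.0002651672934586368]) (array([0.64968902, 0.13013484, 0.15599374]), [0.00042134450261156254, 0.0002659724358708065, 0.0001951689741693269])
tongue [[0.4541 0.168  0.03  ]
 [0.4602 0.1963 0.03  ]
 [0.5502 0.1718 0.03  ]
 [0.543  0.1441 0.03  ]]
yaw -15.162614091255238 -15.267500727074156 -15.0564023488439
yaw end->cap -15.805717686089807 0.1959101571052311
col [[0.5415 0.1285 0.075 ]
 [0.5563 0.1874 0.075 ]
 [0.5947 0.1753 0.075 ]
 [0.5787 0.1183 0.075 ]] [0.56781822 0.15234482 0.075     ]
house [[0.578  0.1184 0.1   ]
 [0.5952 0.1742 0.1   ]
 [0.6938 0.1549 0.1   ]
 [0.6727 0.0935 0.1   ]] [0.63493092 0.1352646  0.1       ]
row front top [[ 0.5578 -0.1748  0.027 ]
 [ 0.5491 -0.136   0.027 ]] [ 0.5534075  -0.15543768  0.027     ] 0.03975933360976534
row yaw 12.630781985396146
open corners [[ 0.4643 -0.2596  0.016 ]
 [ 0.4347 -0.0948  0.016 ]] [ 0.44949988 -0.17723826  0.016     ] 0.16745947823310695
10.203268720943173
back corners [[ 0.6363 -0.2308  0.016 ]
 [ 0.6069 -0.0632  0.016 ]]
9.944718629486065
```

```bash
python3 - <<'E'
from h import *
plan((.648,.130,.20),np.radians(75))
E
```

```text
t 2.2 p [0.5563 0.0354 0.2586] F [0.41 0.28 0.57] w 0.004 q [-0.52  0.23  0.41  1.78 -0.1   1.15  1.2 ]
shift(tool units) [1.464 2.93  1.508] turn [-0.0052 -0.      0.0001] deg 1.8715357096962963
```

Request:
step_arm(plan=[[0,0.73,0.38,-0.0052,0,0],[0,0.73,0.38,0,0,0],[0.36,0.73,0.38,0,0,0],[0.55,0.73,0.38,0,0,0],[0.55,0,0,0,0,0],[0,0,0,0,0,0]])

```text
t: 2.95
eef_pos: [0.6431, 0.1355, 0.198]
tool_rot: [0.7, 0.09, 0.703, -0.091]
contact_force: [0.7, 0.3, 0.1]
gripper_width: -0.002
```

```bash
python3 - <<'E'
from h import *
plan((.648,.130,.164),np.radians(75))
o,p,d=snap("B");crop(p,(130,120,400,384),3,"pics/B.png")
E
```

```text
t 2.95 p [0.6431 0.1355 0.198 ] F [0.66 0.35 0.1 ] w -0.002 q [-0.56  0.46  0.36  1.61 -0.18  1.11  1.16]
shift(tool units) [ 0.849 -0.1    0.158] turn [ 0.001  -0.0007  0.0003] deg 0.4574578143631134
```

View pics/wB.png

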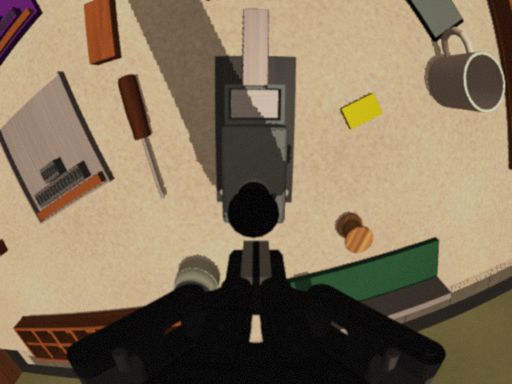

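```bash
python3 - <<'E'
from h import *
o,p,d=load("B")
uv=(253.5,210);print(plane("wrist",uv,.162,o))
oa,_,_=load("A")
print(tri([(r[0],r[1][0]) for r in(ray("wrist",uv,o),ray("wrist",(364.67,233.67),oa),ray("top",(197.5,136.1)),ray("scene",(258.6,215.7)))]))
P=plane("wrist",[(244.5,10),(269.5,10),(269,84),(243.5,84)],.03,o);print(P.round(4),np.degrees(np.arctan2(*(P[2]-P[1])[[1,0]])),np.degrees(np.arctan2(*(P[3]-P[0])[[1,0]])))
crop(p,(0,70,120,230),4.5,"pics/B_g.png")
plan((.648,.130,.164),np.radians(75))
E
```

```text
[[0.64504196 0.1321128  0.162     ]]
(array([0.64918267, 0.13039759, 0.15545994]), [0.0018079400543910252, 0.00036475516617337104, 0.0008991531211304759, 0.0008052668438790732])
[[0.4562 0.1699 0.03  ]
 [0.4634 0.1977 0.03  ]
 [0.5504 0.1743 0.03  ]
 [0.543  0.146  0.03  ]] -15.056039288505069 -15.397883784971674
t 3.0 p [0.6442 0.1348 0.1997] F [-0.52 -1.48  0.74] w 0.003 q [-0.56  0.46  0.36  1.61 -0.18  1.11  1.16]
shift(tool units) [ 0.893 -0.092  0.125] turn [ 0.0008 -0.0003  0.0001] deg 0.31595534860778246
```

View pics/B_g.png

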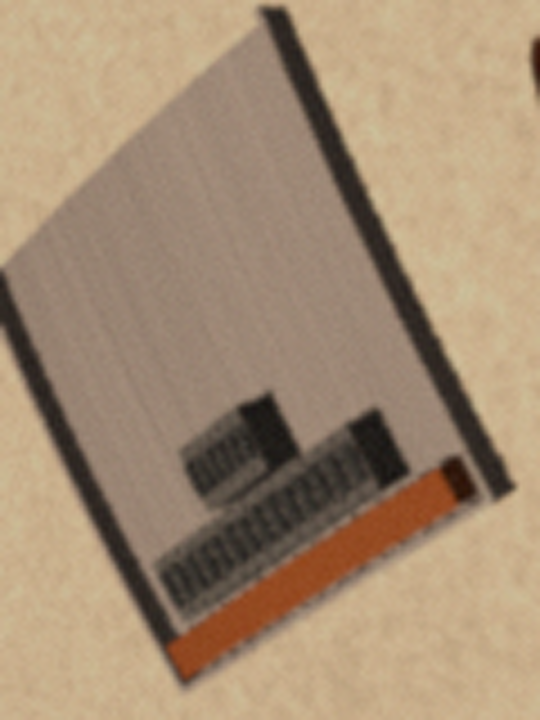

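Request:
step_arm(plan=[[0.4,-0.085,0.11,0,0,0],[0.35,0,0,0,0,0],[0,0,0,0,0,0],[0,0,0,0,0,0]])

```text
t: 3.5
eef_pos: [0.6489, 0.1294, 0.1706]
tool_rot: [0.701, 0.091, 0.701, -0.091]
contact_force: [0.7, 0.7, 0.7]
gripper_width: -0.001
```

Request:
step_arm(plan=[[0.09,0,0,0,0,0],[0.09,0,0,0,0,0],[0.09,0,0,0,0,0],[0.09,0,0,0,0,0],[0.09,0,0,0,0,0],[0.09,0,0,0,0,0],[0.06,0,0,0,0,0],[0.05,0,0,0,0,0]])

```text
t: 4.5
eef_pos: [0.6488, 0.1294, 0.1442]
tool_rot: [0.701, 0.091, 0.701, -0.091]
contact_force: [-0.1, -0.3, 0.6]
gripper_width: 0.002
```

Request:
step_arm(plan=[[0.02,0,0,0,0,0],[0.02,0,0,0,0,0]])

```text
t: 4.75
eef_pos: [0.6488, 0.1294, 0.1429]
tool_rot: [0.701, 0.091, 0.701, -0.091]
contact_force: [-0.3, -0.1, -0.2]
gripper_width: -0.001
```

No force at z 143 mm, where the cap should already be pressed, so I'll look.

```bash
python3 - <<'E'
from h import *
st();o,p,d=snap("C");crop(p,(180,150,340,290),5,"pics/C.png")
q,_=bot.read_camera("scene");crop(q,(190,120,340,290),4,"pics/Cs.png");np.save("Cs.npy",q);st()
E
```

```text
t 4.75 p [0.6488 0.1294 0.1429] F [-0.25 -0.06 -0.23] w -0.001 q [-0.54  0.52  0.35  1.66 -0.2   1.    1.19]
t 4.85 p [0.6487 0.1295 0.1428] F [ 0.25  0.53 -0.9 ] w -0.001 q [-0.54  0.52  0.35  1.66 -0.2   1.    1.19]
```

View pics/C.png

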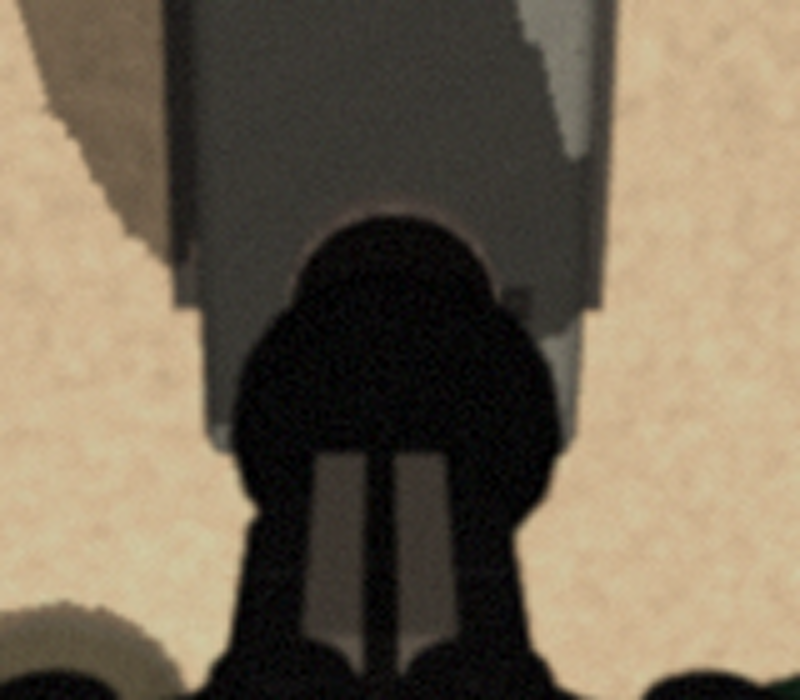

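View pics/Cs.png

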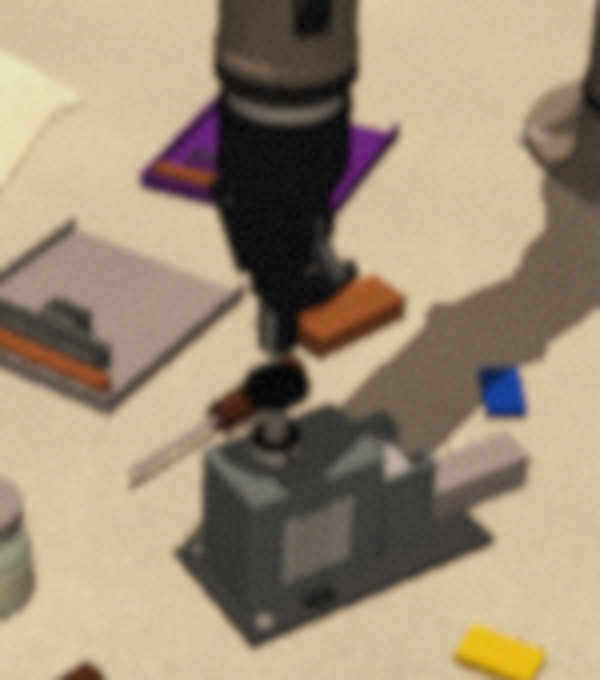

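```bash
python3 - <<'E'
from h import *
o,p,d=load("C")
e=o["eef_pos"];print("tcp in wrist",proj("wrist",e,o),"in scene",proj("scene",e),"cap(.648,.130,.162) wrist",proj("wrist",(.648,.130,.162),o),"scene",proj("scene",(.648,.13,.162)))
for z in(.15,.16,.17,.18):print(z,proj("scene",(e[0],e[1],z)),proj("wrist",(e[0],e[1],z),o))
M=rot(o["tool_rot"]).as_matrix()
for v in range(180,300,6):
  print(v,d[v,245:272:4].round(3))
_,ds=bot.read_camera("scene")
for v in range(195,235,3):print(v,ds[v,254:266:2].round(3))
E
```

```text
tcp in wrist [[257.19939354 225.95493599]] in scene [[258.55986595 219.73048459]] cap(.648,.130,.162) wrist [[257.91794249 237.75984729]] scene [[259.16260956 213.44851904]]
0.15 [[258.63344965 217.42239471]] [[257.26382248 230.5954564 ]]
0.16 [[258.73754705 214.15718583]] [[257.36141182 237.65114772]]
0.17 [[258.84268113 210.85945943]] [[257.46841463 245.42507125]]
0.18 [[258.94886746 207.52872733]] [[257.58608508 254.02033121]]
180 [0.233 0.232 0.    0.233 0.233 0.232 0.232]
186 [0.235 0.234 0.234 0.234 0.234 0.234 0.234]
192 [0.235 0.222 0.22  0.22  0.22  0.221 0.224]
198 [0.218 0.216 0.217 0.217 0.217 0.217 0.216]
204 [0.218 0.218 0.219 0.182 0.181 0.218 0.219]
210 [0.177 0.176 0.178 0.175 0.176 0.177 0.177]
216 [0.176 0.176 0.174 0.175 0.175 0.176 0.177]
222 [0.176 0.177 0.177 0.177 0.177 0.176 0.176]
228 [0.177 0.178 0.179 0.178 0.179 0.179 0.178]
234 [0.179 0.181 0.18  0.18  0.179 0.179 0.18 ]
240 [0.155 0.155 0.156 0.155 0.156 0.155 0.18 ]
246 [0.148 0.148 0.15  0.147 0.149 0.149 0.182]
252 [0.144 0.144 0.143 0.143 0.144 0.143 0.143]
258 [0.138 0.138 0.139 0.137 0.137 0.137 0
[... 181 characters left out ...]
124 0.117 0.117]
288 [0.115 0.115 0.125 0.125 0.115 0.113 0.115]
294 [0.111 0.112 0.126 0.127 0.115 0.11  0.11 ]
195 [1.104 1.087 1.084 1.069 1.062 1.057]
198 [1.105 1.094 1.097 1.075 1.07  1.057]
201 [1.112 1.103 1.101 1.095 1.095 1.1  ]
204 [1.112 1.106 1.105 1.098 1.103 1.109]
207 [1.118 1.111 1.108 1.105 1.11  1.43 ]
210 [1.414 1.418 1.412 1.372 1.379 1.375]
213 [1.136 1.139 1.14  1.135 1.14  1.141]
216 [1.126 1.127 1.132 1.13  1.127 1.127]
219 [1.123 1.116 1.118 1.119 0.    1.118]
222 [1.349 1.12  1.117 1.12  1.122 1.375]
225 [1.355 1.147 1.14  1.145 1.201 1.203]
228 [1.157 1.152 1.151 1.148 1.157 1.159]
231 [1.149 1.151 1.149 1.147 1.149 1.155]
234 [1.151 1.148 1.147 1.151 1.149 1.171]
```

```bash
cat >> h.py <<'E'
def pt(n,u,v,dep,obs=None):
    o,dd=ray(n,(u,v),obs);dd=dd[0]
    if n=="wrist":
        m=bot.camera_model(n);T=np.array(m["T_tool_cam"]);ax=-(rot(obs["tool_rot"]).as_matrix()@T[:3,2])
    else: ax=-rot(bot.camera_model(n)["rotation"]).as_matrix()[:,2]
    return o+dd*dep/(dd@ax)
E
python3 - <<'E'
from h import *
o,p,d=load("C");e=o["eef_pos"]
for v in(186,198,213,222,232,240,243,252):
    print(v,pt("wrist",257,v,d[v,257],o).round(4))
oA,pA,dA=load("A");print("capA",[pt("wrist",u,v,dA[v,u],oA).round(4) for u,v in((365,234),(372,240),(358,228))],"tongueA",pt("wrist",340,100,dA[100,340],oA),pt("wrist",340,70,dA[70,340],oA),"table",pt("wrist",280,60,dA[60,280],oA),"house",pt("wrist",350,180,dA[180,350],oA))
t=np.load("top0.npz")["d"];print("top cap",pt("top",197,136,t[136,197]),"tongue",pt("top",188,195,t[195,188]),"table",pt("top",260,230,t[230,260]))
s=np.load("scene0.npz")["d"];print("scene cap",pt("scene",259,216,s[216,259]),pt("scene",259,213,s[213,259]))
for u,v,dep in((259,207,1.106),(259,204,1.1),(259,215,1.13),(259,213,1.14)):print("scene",v,pt("scene",u,v,dep).round(4))
E
```

```text
186 [0.6349 0.1332 0.0994]
198 [0.638  0.1323 0.1185]
213 [0.6321 0.1336 0.1618]
222 [0.6379 0.1321 0.1616]
232 [0.644  0.1305 0.1622]
240 [0.638  0.1319 0.1843]
243 [0.6382 0.1319 0.1874]
252 [0.6378 0.1319 0.1974]
capA [array([0.6473, 0.1296, 0.1601]), array([0.6565, 0.1362, 0.1619]), array([0.6364, 0.1225, 0.1616])] tongueA [0.51253109 0.16773237 0.0299914 ] [0.4716311  0.17915867 0.03027564] table [0.43506694 0.1056408  0.00061816] house [0.60439589 0.13874908 0.09856213]
top cap [0.64836763 0.13037886 0.16623471] tongue [0.49311809 0.17394794 0.02821966] table [ 0.38091427 -0.04366295  0.00166126]
scene cap [0.65401416 0.13507991 0.16029692] [0.6433307  0.12528099 0.15828177]
scene 207 [0.659  0.1386 0.1918]
scene 204 [0.6598 0.139  0.2012]
scene 215 [0.6523 0.1335 0.1615]
scene 213 [0.6445 0.1263 0.1594]
```

Depth in both views shows the cap at z ≈ 162 mm and the shut fingertips still at ≈ 180 mm while the TCP reads 143 mm. The real tips sit roughly 38 mm behind the reported TCP, so I won't rely on that reading. I'll go on slowly until I feel contact.

Request:
step_arm(plan=[[0.06,0,0,0,0,0],[0.06,0,0,0,0,0],[0.06,0,0,0,0,0],[0.06,0,0,0,0,0],[0.06,0,0,0,0,0]])

```text
t: 5.52
eef_pos: [0.6487, 0.1294, 0.1306]
tool_rot: [0.701, 0.091, 0.701, -0.091]
contact_force: [-1.0, 0.3, -0.1]
gripper_width: -0.0
```

Request:
step_arm(plan=[[0.06,0,0,0,0,0],[0.06,0,0,0,0,0]])

```text
t: 5.78
eef_pos: [0.6488, 0.1294, 0.1258]
tool_rot: [0.701, 0.091, 0.701, -0.091]
contact_force: [0.4, -0.2, 1.2]
gripper_width: 0.002
```

Request:
step_arm(plan=[[0.06,0,0,0,0,0],[0.06,0,0,0,0,0]])

```text
t: 6.02
eef_pos: [0.6488, 0.1295, 0.1215]
tool_rot: [0.701, 0.091, 0.701, -0.091]
contact_force: [-2.5, -0.1, 4.9]
gripper_width: -0.001
```

Request:
step_arm(plan=[[0.06,0,0,0,0,0],[0.06,0,0,0,0,0],[0.06,0,0,0,0,0],[0.06,0,0,0,0,0],[0.06,0,0,0,0,0],[0.06,0,0,0,0,0],[0.06,0,0,0,0,0]])

```text
t: 6.9
eef_pos: [0.6488, 0.1295, 0.1052]
tool_rot: [0.701, 0.091, 0.701, -0.091]
contact_force: [-4.1, 0.0, 6.8]
gripper_width: 0.002
```

Request:
step_arm(plan=[[0.04,0,0,0,0,0],[0.03,0,0,0,0,0],[0.03,0,0,0,0,0]])

```text
t: 7.28
eef_pos: [0.6488, 0.1294, 0.1013]
tool_rot: [0.701, 0.091, 0.701, -0.091]
contact_force: [-2.8, -1.4, 8.6]
gripper_width: 0.004
```

Request:
step_arm(plan=[[0.025,0,0,0,0,0],[0.025,0,0,0,0,0]])

```text
t: 7.52
eef_pos: [0.6488, 0.1294, 0.0993]
tool_rot: [0.701, 0.091, 0.701, -0.091]
contact_force: [-3.6, -0.9, 7.2]
gripper_width: 0.0
```

Request:
step_arm(plan=[[0.02,0,0,0,0,0]])

```text
t: 7.65
eef_pos: [0.6488, 0.1294, 0.0985]
tool_rot: [0.701, 0.091, 0.701, -0.091]
contact_force: [-3.1, -0.6, 7.5]
gripper_width: 0.001
```

Request:
step_arm(plan=[[0.02,0,0,0,0,0]])

```text
t: 7.78
eef_pos: [0.6488, 0.1295, 0.0978]
tool_rot: [0.701, 0.091, 0.701, -0.091]
contact_force: [-4.1, -0.8, 8.3]
gripper_width: -0.001
```

Request:
step_arm(plan=[[0.02,0,0,0,0,0],[0.02,0,0,0,0,0]])

```text
t: 8.02
eef_pos: [0.6488, 0.1295, 0.0962]
tool_rot: [0.701, 0.091, 0.701, -0.091]
contact_force: [-3.2, -0.7, 8.1]
gripper_width: 0.001
```

Request:
step_arm(plan=[[0.02,0,0,0,0,0]])

```text
t: 8.15
eef_pos: [0.6488, 0.1295, 0.0954]
tool_rot: [0.701, 0.091, 0.701, -0.091]
contact_force: [-3.9, 0.2, 8.9]
gripper_width: 0.004
```

Request:
step_arm(plan=[[0.02,0,0,0,0,0]])

```text
t: 8.28
eef_pos: [0.6488, 0.1294, 0.0946]
tool_rot: [0.701, 0.091, 0.701, -0.091]
contact_force: [-3.2, -1.5, 8.2]
gripper_width: -0.0
```

Request:
step_arm(plan=[[0.02,0,0,0,0,0]])

```text
t: 8.4
eef_pos: [0.6488, 0.1294, 0.0938]
tool_rot: [0.701, 0.091, 0.701, -0.091]
contact_force: [-3.7, -0.9, 9.0]
gripper_width: -0.002
```

Request:
step_arm(plan=[[0.02,0,0,0,0,0]])

```text
t: 8.52
eef_pos: [0.6488, 0.1294, 0.093]
tool_rot: [0.701, 0.091, 0.701, -0.091]
contact_force: [-4.1, -0.6, 8.1]
gripper_width: -0.002
```

Request:
step_arm(plan=[[0.02,0,0,0,0,0]])

```text
t: 8.65
eef_pos: [0.6488, 0.1295, 0.0924]
tool_rot: [0.701, 0.091, 0.701, -0.091]
contact_force: [-5.7, -0.6, 11.9]
gripper_width: 0.003
```

Request:
step_arm(plan=[[0.018,0,0,0,0,0]])

```text
t: 8.78
eef_pos: [0.6488, 0.1295, 0.092]
tool_rot: [0.701, 0.091, 0.701, -0.091]
contact_force: [-5.1, -1.1, 14.4]
gripper_width: -0.002
```

Request:
step_arm(plan=[[0.014,0,0,0,0,0]])

```text
t: 8.9
eef_pos: [0.6488, 0.1294, 0.0918]
tool_rot: [0.701, 0.091, 0.701, -0.091]
contact_force: [-6.0, -0.3, 15.3]
gripper_width: 0.001
```

Request:
step_arm(plan=[[0.02,0,0,0,0,0],[0,0,0,0,0,0]])

```text
t: 9.15
eef_pos: [0.6488, 0.1295, 0.0914]
tool_rot: [0.701, 0.091, 0.701, -0.091]
contact_force: [-7.8, -1.0, 16.3]
gripper_width: 0.001
```

Request:
step_arm(plan=[[0.005,0,0,0,0,0],[0,0,0,0,0,0]])

```text
t: 9.4
eef_pos: [0.6488, 0.1295, 0.0913]
tool_rot: [0.701, 0.091, 0.701, -0.091]
contact_force: [-7.7, -1.0, 18.0]
gripper_width: -0.0
```

Request:
step_arm(plan=[[0,0,0,0,0,0],[0,0,0,0,0,0]])

```text
t: 9.65
eef_pos: [0.6489, 0.1295, 0.0913]
tool_rot: [0.701, 0.091, 0.701, -0.091]
contact_force: [-6.9, 0.4, 17.6]
gripper_width: -0.002
```

Request:
step_arm(plan=[[-0.1,0,0,0,0,0],[-0.15,0,0,0,0,0],[-0.2,0,0,0,0,0],[-0.3,0,0,0,0,0],[-0.4,0,0,0,0,0],[-0.5,0,0,0,0,0],[-0.6,0,0,0,0,0],[-0.3,0,0,0,0,0]])

```text
t: 10.65
eef_pos: [0.6496, 0.1295, 0.1932]
tool_rot: [0.702, 0.091, 0.7, -0.091]
contact_force: [0.0, 0.6, -0.4]
gripper_width: 0.001
```

```bash
python3 - <<'E'
from h import *
st();o,p,d=snap("D");plan((.60,.145,.22),np.radians(75))
E
```

```text
t 10.65 p [0.6496 0.1295 0.1932] F [ 0.01  0.61 -0.38] w 0.001 q [-0.55  0.47  0.36  1.61 -0.18  1.09  1.17]
t 10.7 p [0.6501 0.1296 0.1942] F [ 0.77 -0.44  0.94] w -0.004 q [-0.55  0.47  0.36  1.61 -0.18  1.09  1.17]
shift(tool units) [-0.65   0.053 -1.307] turn [ 0.0006  0.0005 -0.0003] deg 0.30448833790207613
```

View pics/wD.png

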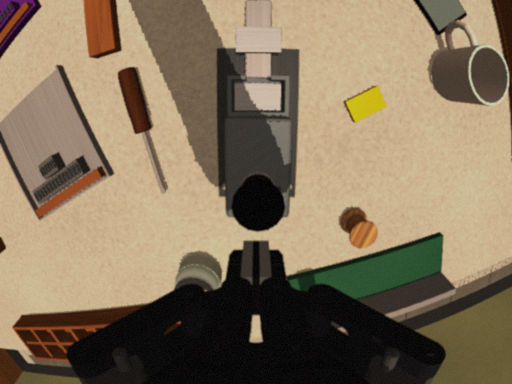

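Spacer ejected, at (259,39) on the tongue. The plunger is up, and the awl and everything else are unchanged.

```bash
python3 - <<'E'
from h import *
o,p,d=load("D");crop(p,(220,0,300,110),6,"pics/D_s.png")
print(pt("wrist",259,40,d[40,259],o),plane("wrist",(259,39.5),.04,o))
plan((.50,.168,.20),np.radians(75))
E
```

```text
[0.50716015 0.17029476 0.03798842] [[0.50696189 0.17031975 0.04      ]]
t 10.7 p [0.6501 0.1296 0.1942] F [ 0.77 -0.44  0.94] w -0.004 q [-0.55  0.47  0.36  1.61 -0.18  1.09  1.17]
shift(tool units) [-0.159 -0.031 -3.873] turn [ 0.0006  0.0005 -0.0003] deg 0.30448833790207613
```

View pics/D_s.png

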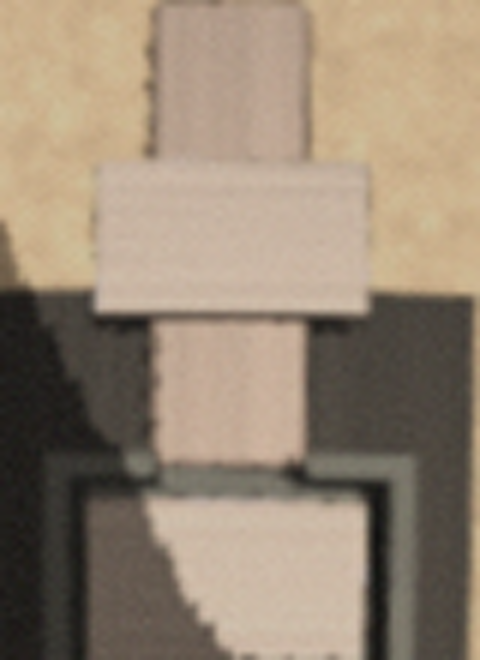

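Request:
step_arm(plan=[[0,0,-0.92,0,0,0],[0,0,-0.92,0,0,0],[0,0,-0.92,0,0,0],[0.3,0,-0.92,0,0,0],[0.7,0,0,0,0,0],[0,0,0,0,0,0],[0,0,0,0,0,0]], fingers=-1)

```text
t: 11.58
eef_pos: [0.5072, 0.1668, 0.1515]
tool_rot: [0.701, 0.091, 0.701, -0.091]
contact_force: [0.3, -0.8, 0.8]
gripper_width: 0.997
```

```bash
python3 - <<'E'
from h import *
st();o,p,d=snap("E");cv2.imwrite("pics/wEb.png",cv2.resize(p[:,:,::-1],None,fx=1.5,fy=1.5,interpolation=3))
E
```

```text
t 11.57 p [0.5072 0.1668 0.1515] F [ 0.29 -0.8   0.76] w 0.997 q [-0.71  0.3   0.34  1.95 -0.12  0.91  1.  ]
```

View pics/wEb.png

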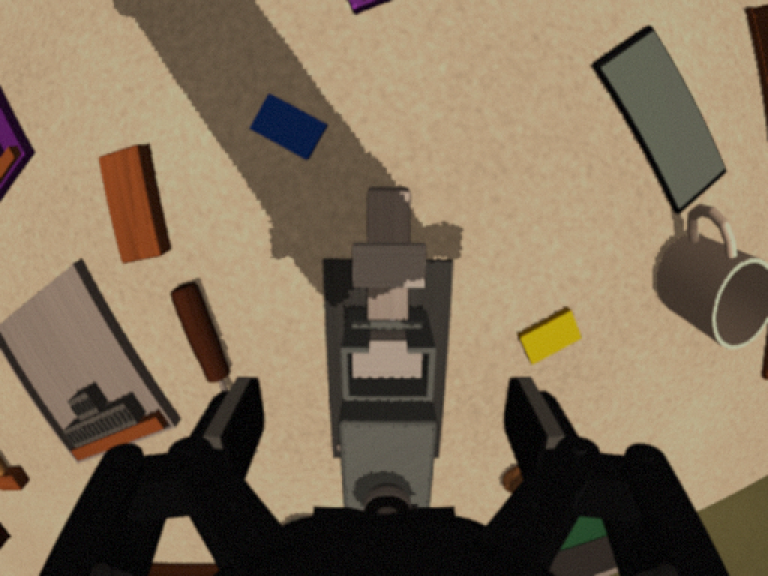

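```bash
python3 - <<'E'
from h import *
o,p,d=load("E")
q=p.astype(float);q=np.clip(q*1.8,0,255).astype(np.uint8);crop(q,(215,110,305,225),6,"pics/E_s.png")
for v in range(155,215,4):print(v,d[v,258].round(4),pt("wrist",258,v,d[v,258],o).round(4))
print("fingers")
M=rot(o["tool_rot"]).as_matrix()
for u,v in((168,256),(166,262),(160,258),(158,270),(150,285),(346,256),(350,262),(358,275)):
    X=pt("wrist",u,v,d[v,u],o);print(u,v,(M.T@(X-o["eef_pos"])).round(4))
E
```

```text
155 0.3061 [0.4848 0.1743 0.029 ]
159 0.3064 [0.4887 0.1733 0.0301]
163 0.3001 [0.4911 0.1726 0.0376]
167 0.2991 [0.4947 0.1717 0.0399]
171 0.3001 [0.4986 0.1706 0.0403]
175 0.3022 [0.5028 0.1695 0.0395]
179 0.3039 [0.507  0.1684 0.0392]
183 0.3046 [0.511  0.1674 0.0399]
187 0.3059 [0.5151 0.1663 0.04  ]
191 0.3078 [0.5194 0.1651 0.0395]
195 0.3193 [0.5269 0.1633 0.03  ]
199 0.3204 [0.5311 0.1622 0.0304]
203 0.3245 [0.5365 0.1608 0.0279]
207 0.3243 [0.5404 0.1597 0.0296]
211 0.3261 [0.5451 0.1585 0.0293]
fingers
168 256 [-0.0584 -0.044  -0.0104]
166 262 [-0.0631 -0.0438 -0.0098]
160 258 [-0.0616 -0.0471 -0.011 ]
158 270 [-0.0715 -0.0453 -0.0105]
150 285 [-0.084  -0.0452 -0.0111]
346 256 [-0.0594  0.0429 -0.0108]
350 262 [-0.0654  0.0432 -0.011 ]
358 275 [-0.0767  0.0437 -0.0112]
```

View pics/E_s.png

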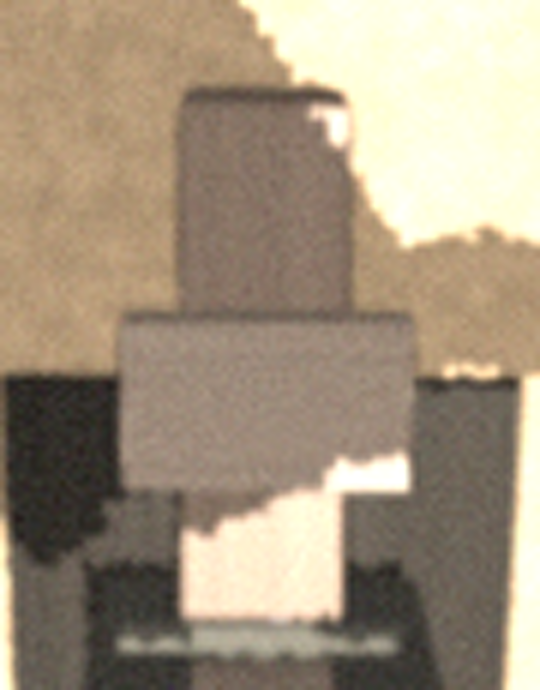

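```bash
python3 - <<'E'
from h import *
o,p,d=load("E")
f=lambda x,y:(x/6+215-.4,y/6+110-.4)
C=plane("wrist",[f(120,318),f(414,318),f(411,492),f(122,492)],.04,o);print(C.round(4),C.mean(0))
for i,j in((0,1),(3,2)):print(np.degrees(np.arctan2(*(C[j]-C[i])[[1,0]])),np.linalg.norm(C[j]-C[i]))
for i,j in((0,3),(1,2)):print(np.degrees(np.arctan2(*(C[j]-C[i])[[1,0]])),np.linalg.norm(C[j]-C[i]))
plan((C.mean(0)[0],C.mean(0)[1],.06),np.radians(75))
E
```

```text
[[0.4841 0.1501 0.04  ]
 [0.4967 0.1978 0.04  ]
 [0.5266 0.1902 0.04  ]
 [0.5138 0.1419 0.04  ]] [0.50530807 0.16999831 0.04      ]
75.18099961838966 0.0493441212813513
75.13053396004622 0.049937202183464334
-15.377138780832835 0.030754692303232554
-14.273031881869645 0.03079861563461098
t 11.62 p [0.5074 0.1669 0.1518] F [-0.3  -0.81  0.47] w 1.0 q [-0.71  0.3   0.34  1.95 -0.12  0.91  1.  ]
shift(tool units) [ 2.294  0.06  -0.074] turn [ 0.0005  0.0002 -0.0001] deg 0.18378452885194244
```

Request:
step_arm(plan=[[0.6,0.06,-0.075,0.0005,0,0],[0.7,0,0,0,0,0],[0.6,0,0,0,0,0],[0.4,0,0,0,0,0],[0,0,0,0,0,0],[0,0,0,0,0,0]], fingers=-0.4)

```text
t: 12.38
eef_pos: [0.505, 0.1703, 0.0598]
tool_rot: [0.702, 0.093, 0.701, -0.092]
contact_force: [0.1, 0.0, 0.8]
gripper_width: 0.701
```

```bash
python3 - <<'E'
from h import *
st();o,p,d=snap("F");crop(np.clip(p.astype(float)*1.5,0,255).astype(np.uint8),(150,130,360,340),3.5,"pics/wFb.png")
M=rot(o["tool_rot"]).as_matrix()
for u in (196,198,200,202,204,206,208):
  print(u,[(v,*(M.T@(pt("wrist",u,v,d[v,u],o)-o["eef_pos"])).round(3).tolist()) for v in range(222,262,6)])
plan((.5053,.17,.0),np.radians(75))
E
```

```text
t 12.38 p [0.505  0.1703 0.0598] F [0.1  0.02 0.8 ] w 0.701 q [-0.68  0.43  0.3   2.03 -0.19  0.71  1.05]
196 [(222, 0.06, -0.055, 0.025), (228, 0.061, -0.055, 0.031), (234, 0.059, -0.055, 0.036), (240, 0.061, -0.056, 0.043), (246, -0.049, -0.031, -0.011), (252, -0.053, -0.031, -0.01), (258, -0.054, -0.031, -0.007)]
198 [(222, 0.061, -0.053, 0.025), (228, 0.062, -0.053, 0.031), (234, 0.06, -0.054, 0.036), (240, 0.059, -0.054, 0.042), (246, -0.045, -0.031, -0.009), (252, -0.049, -0.031, -0.008), (258, -0.05, -0.031, -0.004)]
200 [(222, 0.054, -0.05, 0.022), (228, 0.055, -0.05, 0.028), (234, 0.054, -0.051, 0.034), (240, 0.054, -0.051, 0.039), (246, 0.06, -0.053, 0.049), (252, 0.061, -0.054, 0.056), (258, -0.045, -0.031, -0.002)]
202 [(222, 0.054, -0.048, 0.021), (228, 0.054, -0.048, 0.027), (234, 0.055, -0.049, 0.034), (240, 0.054, -0.049, 0.039), (246, 0.054, -0.05, 0.046), (252, 0.054, -0.05, 0.052), (258, 0.06, -0.052, 0.062)]
204 [(222, 0.054, -0.046, 0.021), (228, 0.054, -0.046, 0.027), (234, 0.054, -0.047, 0.033), (240, 0.054, -0.047, 0.039), (246, 0.055, -0.048, 0.046), (252, 0.054, -0.048, 0.052), (258, 0.055, -0.049, 0.059)]
206 [(222, 0.054, -0.044, 0.022), (228, 0.054, -0.045, 0.027), (234, 0.054, -0.045, 0.033), (240, 0.054, -0.045, 0.039), (246, 0.054, -0.046, 0.045), (252, 0.055, -0.047, 0.052), (258, 0.054, -0.047, 0.058)]
208 [(222, 0.054, -0.042, 0.021), (228, 0.054, -0.043, 0.027), (234, 0.053, -0.043, 0.033), (240, 0.055, -0.044, 0.04), (246, 0.056, -0.044, 0.046), (252, 0.056, -0.045, 0.053), (258, 0.054, -0.045, 0.058)]
t 12.43 p [0.5051 0.1703 0.0599] F [-0.37 -0.45  0.09] w 0.701 q [-0.68  0.43  0.3   2.03 -0.19  0.71  1.05]
shift(tool units) [ 1.498 -0.009  0.006] turn [ 0.0001  0.0002 -0.0002] deg 0.10575475019182827
```

View pics/wFb.png

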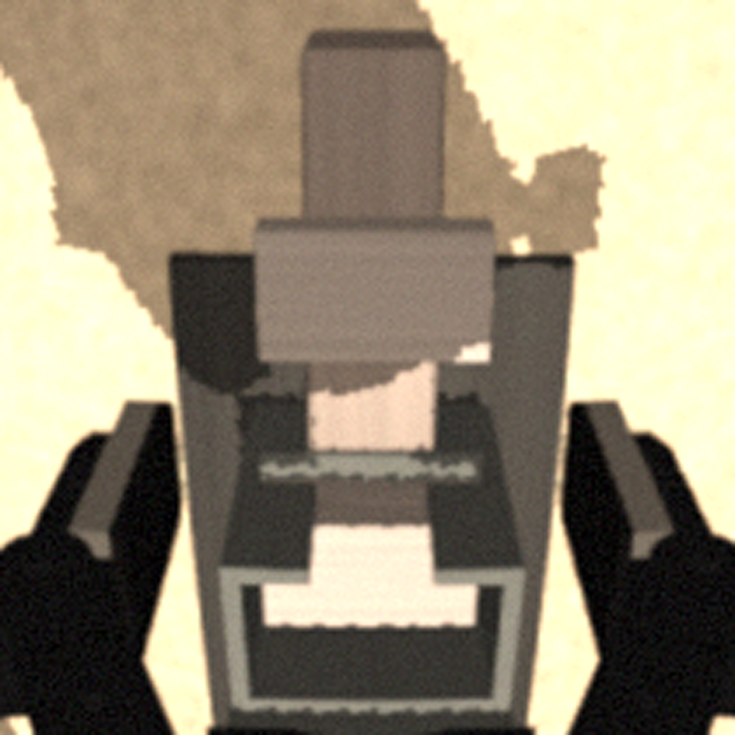

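Request:
step_arm(plan=[[0.4,0,0,0,0,0],[0.4,0,0,0,0,0],[0.3,0,0,0,0,0],[0.2,0,0,0,0,0],[0,0,0,0,0,0]])

```text
t: 13.05
eef_pos: [0.5036, 0.1698, 0.0061]
tool_rot: [0.701, 0.092, 0.702, -0.092]
contact_force: [-0.3, -0.2, 1.0]
gripper_width: 0.701
```

```bash
python3 - <<'E'
from h import *
o,p,d=snap("G");crop(np.clip(p.astype(float)*1.5,0,255).astype(np.uint8),(150,130,360,340),3.5,"pics/wGb.png")
plan((.5053,.17,-.010),np.radians(75))
E
```

```text
t 13.1 p [0.5041 0.1699 0.0067] F [-0.79  0.93  0.46] w 0.699 q [-0.65  0.52  0.26  2.05 -0.23  0.6   1.08]
shift(tool units) [0.416 0.01  0.029] turn [ 0.0001 -0.0001  0.0001] deg 0.035568842488562014
```

View pics/wGb.png

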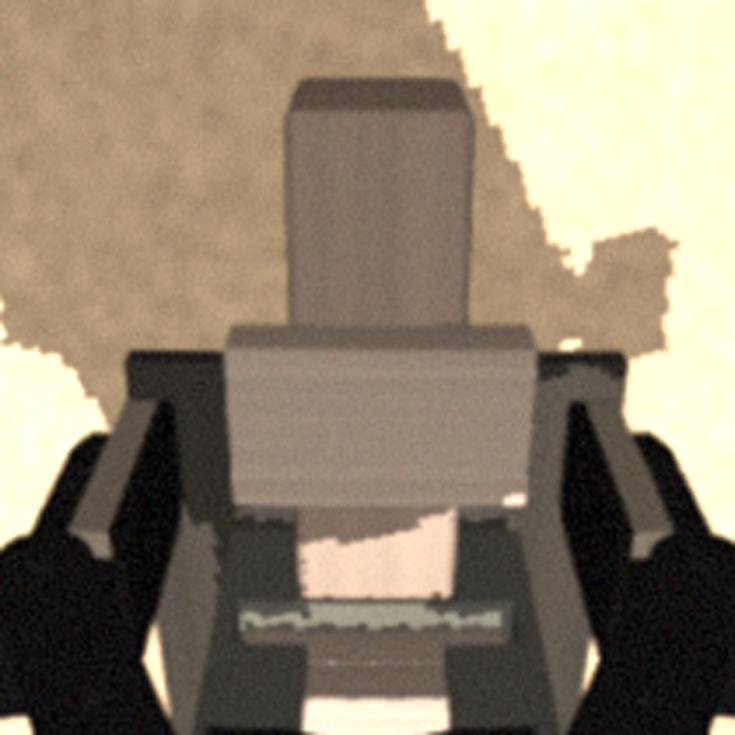

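Request:
step_arm(plan=[[0.15,0.01,0.02,0,0,0],[0.15,0,0,0,0,0],[0.11,0,0,0,0,0],[0,0,0,0,0,0],[0,0,0,0,0,0]])

```text
t: 13.72
eef_pos: [0.5051, 0.1703, -0.0094]
tool_rot: [0.701, 0.092, 0.701, -0.092]
contact_force: [-0.5, 0.4, -0.1]
gripper_width: 0.701
```

Request:
step_arm(plan=[[0,0,0,0,0,0],[0,0,0,0,0,0],[0,0,0,0,0,0]], fingers=1, force=35)

```text
t: 14.1
eef_pos: [0.5052, 0.1704, -0.0091]
tool_rot: [0.701, 0.092, 0.701, -0.092]
contact_force: [-1.3, -0.1, 5.5]
gripper_width: 0.571
```

```bash
python3 - <<'E'
from h import *
st();o,p,d=snap("H");crop(np.clip(p.astype(float)*1.5,0,255).astype(np.uint8),(150,130,360,340),3.5,"pics/wHb.png")
M=rot(o["tool_rot"]).as_matrix()
for u in (206,208,211,214,217):
  print(u,[(v,*(M.T@(pt("wrist",u,v,d[v,u],o)-o["eef_pos"])).round(3).tolist()) for v in range(234,262,4)])
E
```

```text
t 14.1 p [ 0.5052  0.1704 -0.0091] F [-1.29 -0.12  5.5 ] w 0.571 q [-0.64  0.55  0.25  2.05 -0.24  0.57  1.09]
206 [(234, -0.009, -0.033, 0.002), (238, -0.01, -0.033, 0.004), (242, -0.014, -0.033, 0.005), (246, -0.048, -0.026, -0.011), (250, -0.053, -0.026, -0.011), (254, -0.053, -0.026, -0.009), (258, -0.055, -0.026, -0.008)]
208 [(234, -0.008, -0.032, 0.002), (238, -0.045, -0.026, -0.014), (242, -0.049, -0.025, -0.013), (246, -0.049, -0.025, -0.011), (250, -0.049, -0.025, -0.009), (254, -0.048, -0.026, -0.006), (258, -0.05, -0.026, -0.005)]
211 [(234, -0.042, -0.024, -0.015), (238, -0.045, -0.024, -0.014), (242, -0.049, -0.023, -0.014), (246, -0.049, -0.024, -0.012), (250, -0.048, -0.024, -0.008), (254, -0.049, -0.024, -0.007), (258, -0.049, -0.024, -0.004)]
214 [(234, -0.04, -0.023, -0.014), (238, -0.045, -0.022, -0.014), (242, -0.18, -0.001, -0.084), (246, -0.048, -0.022, -0.011), (250, -0.049, -0.022, -0.009), (254, -0.05, -0.022, -0.007), (258, -0.049, -0.023, -0.005)]
217 [(234, -0.04, -0.021, -0.014), (238, -0.045, -0.021, -0.014), (242, -0.049, -0.02, -0.014), (246, -0.049, -0.021, -0.011), (250, -0.048, -0.021, -0.009), (254, -0.049, -0.021, -0.007), (258, -0.049, -0.021, -0.004)]
```

View pics/wHb.png

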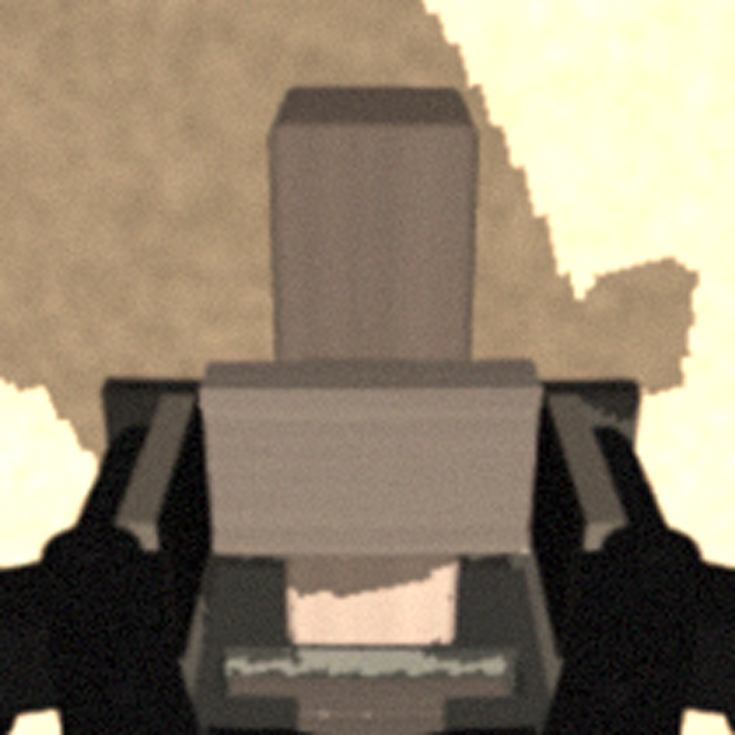

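Request:
step_arm(plan=[[0,0,0,0,0,0],[-0.1,0,0,0,0,0],[-0.2,0,0,0,0,0],[-0.4,0,0,0,0,0],[-0.5,0,0,0,0,0],[-0.5,0,0,0,0,0],[-0.3,0,0,0,0,0],[0,0,0,0,0,0]])

```text
t: 15.15
eef_pos: [0.5057, 0.1706, 0.0717]
tool_rot: [0.702, 0.093, 0.7, -0.092]
contact_force: [0.6, 0.1, -0.5]
gripper_width: 0.574
```

```bash
python3 - <<'E'
from h import *
st();o,p,d=snap("I");cv2.imwrite("pics/wIb.png",cv2.resize(np.clip(p.astype(float)*1.4,0,255).astype(np.uint8)[:,:,::-1],None,fx=1.5,fy=1.5,interpolation=3))
M=rot(o["tool_rot"]).as_matrix()
print([(v,*(M.T@(pt("wrist",255,v,d[v,255],o)-o["eef_pos"])).round(3).tolist()) for v in range(226,292,5)])
E
```

```text
t 15.15 p [0.5057 0.1706 0.0717] F [ 0.64  0.06 -0.47] w 0.574 q [-0.69  0.41  0.31  2.02 -0.18  0.73  1.04]
[(226, 0.042, -0.002, 0.019), (231, 0.043, -0.002, 0.024), (236, -0.043, -0.001, -0.014), (241, -0.047, -0.001, -0.014), (246, -0.048, -0.001, -0.011), (251, -0.049, -0.001, -0.009), (256, -0.049, -0.001, -0.006), (261, -0.049, -0.001, -0.002), (266, -0.048, -0.001, 0.001), (271, -0.049, -0.001, 0.004), (276, -0.048, -0.001, 0.007), (281, -0.048, -0.001, 0.011), (286, -0.049, -0.001, 0.014), (291, 0.023, -0.002, 0.072)]
```

View pics/wIb.png

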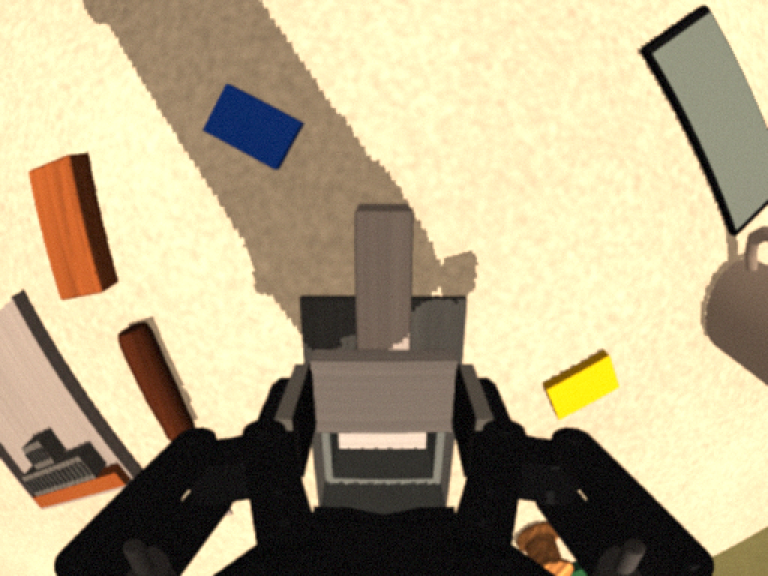

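Request:
step_arm(plan=[[-0.4,0,0,-0.0231,0,0],[-0.4,0,0,-0.0231,0,0],[-0.2,0,0,-0.0231,0,0],[0,-0.5,-0.1,0,0,0],[0,-0.9,-0.2,0,0,0],[0,-0.9,-0.2,0,0,0],[0,-0.9,-0.2,0,0,0],[0,-0.9,-0.2,0,0,0]])

```text
t: 16.2
eef_pos: [0.4965, -0.0004, 0.1095]
tool_rot: [0.704, -0.06, 0.705, 0.06]
contact_force: [0.7, -0.4, -0.6]
gripper_width: 0.572
```

Request:
step_arm(plan=[[0,-0.9,-0.2,0,0,0],[0,-0.9,-0.2,0,0,0],[0,-0.9,-0.2,0,0,0],[0,-0.9,-0.2,0,0,0],[0,-0.6,-0.15,0,0,0],[0,0,0,0,0,0],[0,0,0,0,0,0]])

```text
t: 17.08
eef_pos: [0.4888, -0.1692, 0.1098]
tool_rot: [0.704, -0.061, 0.705, 0.061]
contact_force: [0.1, 1.5, -0.2]
gripper_width: 0.575
```

```bash
python3 - <<'E'
from h import *
plan((.495,-.168,.1),np.radians(100));o,p,d=snap("J");cv2.imwrite("pics/wJb.png",cv2.resize(np.clip(p.astype(float)*1.4,0,255).astype(np.uint8)[:,:,::-1],None,fx=1.5,fy=1.5,interpolation=3))
E
```

```text
t 17.07 p [ 0.4888 -0.1692  0.1098] F [ 0.07  1.53 -0.21] w 0.575 q [-0.07  0.33  0.34  2.03 -0.15  0.81  2.11]
shift(tool units) [0.245 0.003 0.16 ] turn [-0.0003 -0.0002 -0.0001] deg 0.15364012662820295
```

View pics/wJb.png

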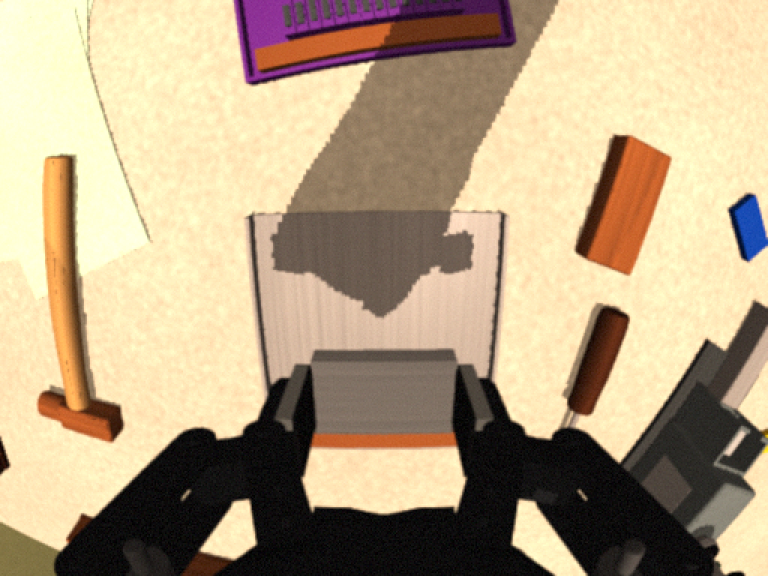

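The carried spacer hides the row in this view. The galley's open edge is level at row 213, so the yaw matches. I'll sidestep 120 mm to see the row past the gripper.

Request:
step_arm(plan=[[0,0.8,-0.1,0,0,0],[0,0.8,-0.1,0,0,0],[0,0.8,-0.1,0,0,0],[0,0.6,0,0,0,0],[0,0,0,0,0,0],[0,0,0,0,0,0]])

```text
t: 17.88
eef_pos: [0.4571, -0.0535, 0.1105]
tool_rot: [0.704, -0.062, 0.704, 0.062]
contact_force: [1.0, -0.1, -0.5]
gripper_width: 0.57
```

```bash
python3 - <<'E'
from h import *
st();o,p,d=snap("K");q=np.clip(p.astype(float)*1.4,0,255).astype(np.uint8);crop(q,(40,120,240,320),4,"pics/wKc.png")
cv2.imwrite("pics/wKb.png",cv2.resize(q[:,:,::-1],None,fx=1.5,fy=1.5,interpolation=3))
E
```

```text
t 17.88 p [ 0.4571 -0.0535  0.1105] F [ 0.98 -0.13 -0.52] w 0.57 q [-0.28  0.24  0.3   2.15 -0.1   0.77  1.83]
```

View pics/wKb.png

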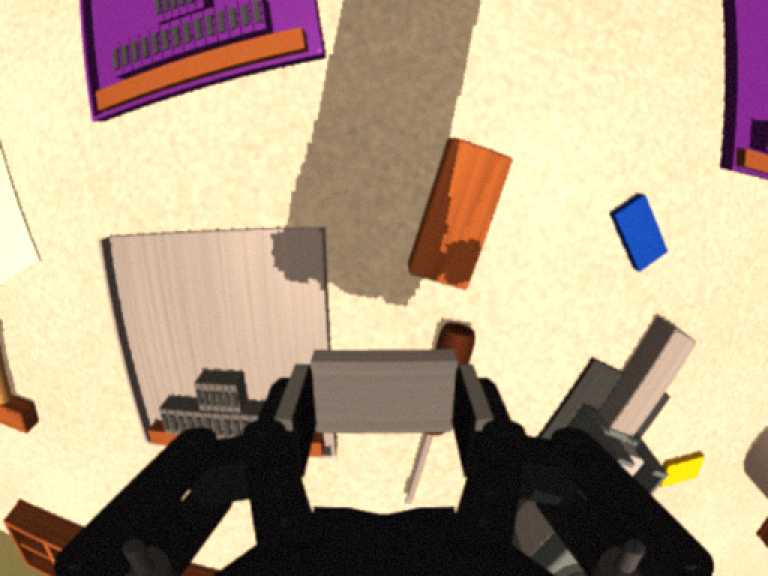

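View pics/wKc.png

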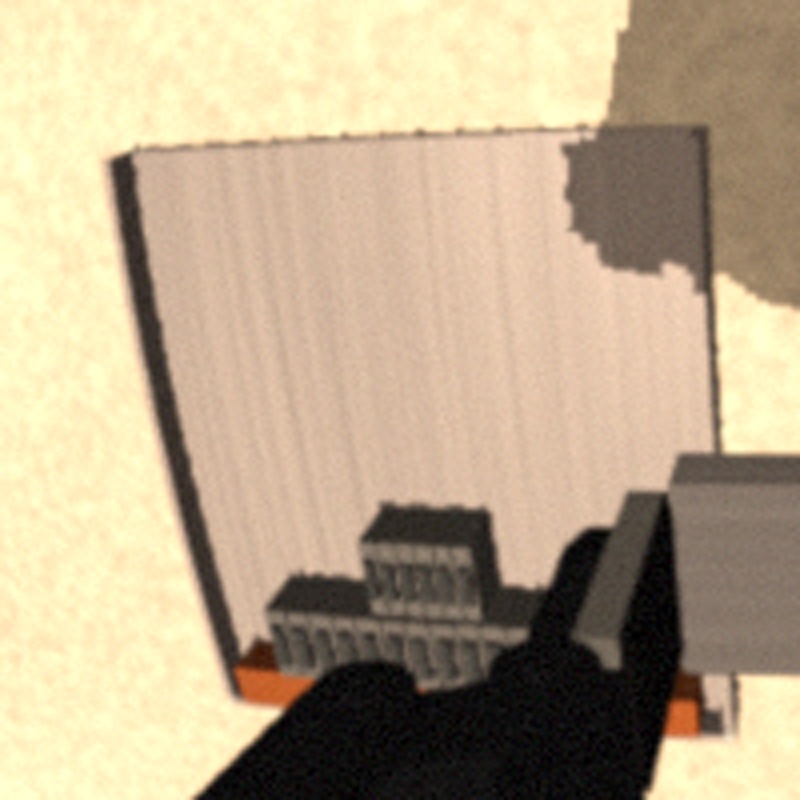

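```bash
python3 - <<'E'
from h import *
o,p,d=load("K");f=lambda x,y:(x/4+40-.4,y/4+120-.4)
def yawy(a,b):v=b-a;return np.degrees(np.arctan2(-v[0],v[1]))
Ft=plane("wrist",[f(383,507),f(490,511)],.004,o);print("foot",Ft.round(4),Ft.mean(0).round(4),np.linalg.norm(Ft[1]-Ft[0]),yawy(*Ft))
Tp=plane("wrist",[f(359,543),f(471,547)],.027,o);print("top",Tp.round(4),Tp.mean(0).round(4),np.linalg.norm(Tp[1]-Tp[0]),yawy(*Tp))
Op=plane("wrist",[f(134,150),f(700,128)],.004,o);print("open bed",Op.round(4),yawy(*Op))
Lr=plane("wrist",[f(270,611),f(535,631)],.027,o);print("long",Lr.round(4),yawy(*Lr))
# depth checks
def dd(x,y):
    u,v=map(int,np.round(f(x,y)));return pt("wrist",u,v,np.median(d[v-1:v+2,u-1:u+2]),o)
for q in((400,300),(420,450),(430,492),(430,530),(415,580),(425,590)):print(q,dd(*q).round(4))
# scene-camera check of top front edge from E-free picture
print("A-based top:",(.5534,-.1554),"topcam",(.5543,-.1607))
E
```

```text
foot [[ 0.558  -0.1791  0.004 ]
 [ 0.552  -0.1459  0.004 ]] [ 0.555  -0.1625  0.004 ] 0.033682636127549175 10.38036403470326
top [[ 0.5566 -0.1777  0.027 ]
 [ 0.5501 -0.1448  0.027 ]] [ 0.5534 -0.1612  0.027 ] 0.033526782710523347 11.1274936723999
open bed [[ 0.4626 -0.2615  0.004 ]
 [ 0.4339 -0.0995  0.004 ]] 10.037691298799889
long [[ 0.5879 -0.2078  0.027 ]
 [ 0.5737 -0.1259  0.027 ]] 9.869524075432826
(400, 300) [ 0.493  -0.1745  0.0037]
(420, 450) [ 0.5364 -0.1671  0.004 ]
(430, 492) [ 0.5506 -0.1646  0.0034]
(430, 530) [ 0.5543 -0.1602  0.0164]
(415, 580) [ 0.5667 -0.162   0.0253]
(425, 590) [ 0.5675 -0.158   0.0267]
A-based top: (0.5534, -0.1554) topcam (0.5543, -0.1607)
```

```bash
python3 - <<'E'
from h import *
for tag in("J","K"):
    o,p,d=load(tag);q=np.clip(p.astype(float)*1.4,0,255).astype(np.uint8);crop(q,(190,220,320,300),6,f"pics/sp{tag}.png")
    M=rot(o["tool_rot"]).as_matrix();print(np.degrees(np.arctan2(M[1,1],M[0,1])), M[:,0].round(4))
E
```

```text
99.87714987246541 [-1.5e-03  6.0e-04 -1.0e+00]
100.00286504431091 [ 1.e-04 -2.e-04 -1.e+00]
```

View pics/spK.png

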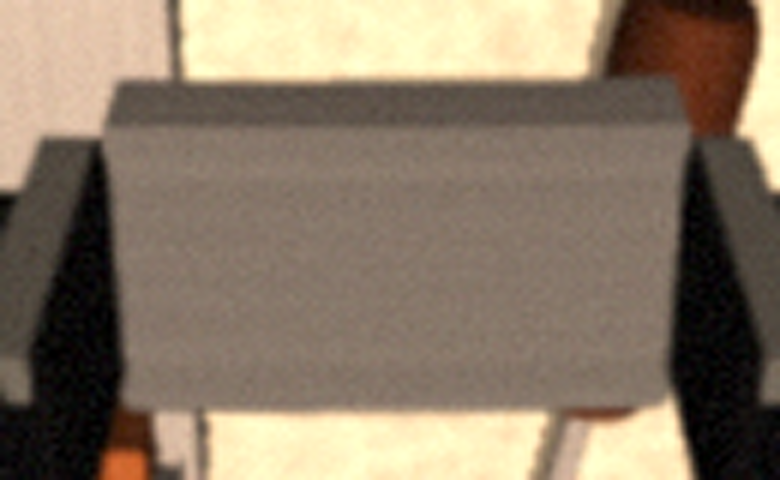

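```bash
python3 - <<'E'
from h import *
o,p,d=load("K");f=lambda x,y:(x/6+190-.4,y/6+220-.4)
M=rot(o["tool_rot"]).as_matrix();e=o["eef_pos"]
z=e[2]+.049
C=plane("wrist",[f(105,127),f(690,127),f(668,408),f(122,408)],z,o);L=(C-e)@M;print(L.round(4),"centre",L.mean(0).round(4))
c=L.mean(0)
foot=np.array([.5545,-.1617]);r=np.radians(10.1);ux=np.array([np.cos(r),np.sin(r)])
# standoff 6 mm
for gap in(.006,0):
    sc=foot-ux*(.015+gap)
    R2=Rdown(r+np.pi/2);T=np.array([*sc,0])-R2@np.array([0,c[1],c[2]]);print(gap,"tcp xy",T[:2].round(4))
    plan((T[0],T[1],.0),r+np.pi/2)
E
```

```text
[[-0.049  -0.0253 -0.0148]
 [-0.049   0.0237 -0.0148]
 [-0.049   0.0239  0.0146]
 [-0.049  -0.026   0.0146]] centre [-0.049  -0.0009 -0.0001]
0.006 tcp xy [ 0.5338 -0.1644]
t 17.93 p [ 0.4572 -0.0539  0.1105] F [ 0.35  0.04 -1.05] w 0.573 q [-0.28  0.24  0.3   2.15 -0.1   0.77  1.83]
shift(tool units) [ 2.764 -3.051  1.409] turn [-0.0004  0.      0.    ] deg 0.15384560287202878
0 tcp xy [ 0.5397 -0.1634]
t 17.93 p [ 0.4572 -0.0539  0.1105] F [ 0.35  0.04 -1.05] w 0.573 q [-0.28  0.24  0.3   2.15 -0.1   0.77  1.83]
shift(tool units) [ 2.764 -3.051  1.559] turn [-0.0004  0.      0.    ] deg 0.15384560287202878
```

Request:
step_arm(plan=[[0,-0.7,0.32,-0.0004,0,0],[0,-0.85,0.38,0,0,0],[0,-0.85,0.38,0,0,0],[0.5,-0.65,0.28,0,0,0],[0.8,0,0,0,0,0],[0.8,0,0,0,0,0],[0.4,0,0,0,0,0],[0,0,0,0,0,0]])

```text
t: 18.92
eef_pos: [0.5312, -0.1644, 0.0097]
tool_rot: [0.704, -0.062, 0.705, 0.062]
contact_force: [-0.6, -0.3, -0.5]
gripper_width: 0.571
```

```bash
python3 - <<'E'
from h import *
plan((.5318,-.1648,-.033),np.radians(100.1));o,p,d=snap("L");q=np.clip(p.astype(float)*1.4,0,255).astype(np.uint8)
plan((.5318,-.1648,-.033),np.radians(100.1))
cv2.imwrite("pics/wLb.png",cv2.resize(q[:,:,::-1],None,fx=1.5,fy=1.5,interpolation=3))
E
```

```text
t 18.93 p [ 0.5312 -0.1644  0.0097] F [-0.62 -0.25 -0.55] w 0.571 q [-0.03  0.54  0.28  1.99 -0.24  0.64  2.15]
shift(tool units) [ 1.068 -0.012  0.016] turn [-0.0001 -0.0003 -0.0001] deg 0.1204398838834488
t 18.98 p [ 0.5321 -0.1645  0.0107] F [ 0.05 -0.31 -0.58] w 0.57 q [-0.03  0.54  0.28  1.99 -0.24  0.64  2.15]
shift(tool units) [ 1.093 -0.005 -0.008] turn [-0. -0.  0.] deg 0.019921249940105183
```

View pics/wLb.png

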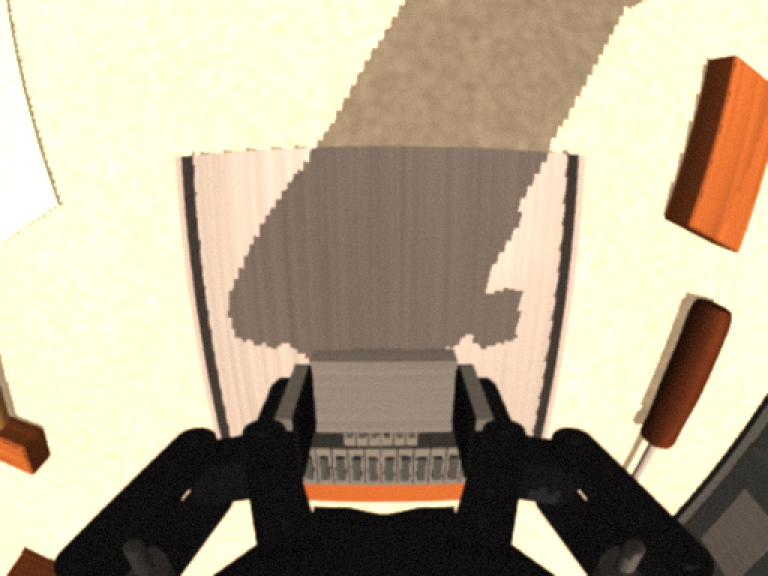

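The spacer is above and in front of the row. The row's pips run from x = 343 to 417 and the spacer is centred at about 382, so centring is good. Now descending.

Request:
step_arm(plan=[[0.3,0,0,0,0,0],[0.3,0,0,0,0,0],[0.2,0,0,0,0,0],[0.15,0,0,0,0,0],[0.05,0,0,0,0,0],[0,0,0,0,0,0]])

```text
t: 19.73
eef_pos: [0.532, -0.164, -0.0295]
tool_rot: [0.704, -0.062, 0.704, 0.062]
contact_force: [0.3, 0.8, -1.2]
gripper_width: 0.573
```

```bash
python3 - <<'E'
from h import *
o,p,d=snap("M");q=np.clip(p.astype(float)*1.4,0,255).astype(np.uint8)
plan((.5318,-.1648,-.035),np.radians(100.1))
crop(q,(150,200,360,340),3.5,"pics/wMb.png")
E
```

```text
t 19.77 p [ 0.5321 -0.1641 -0.0294] F [-0.26 -0.03 -0.89] w 0.571 q [-0.01  0.61  0.25  2.   -0.27  0.56  2.18]
shift(tool units) [ 0.141 -0.016 -0.011] turn [0. 0. 0.] deg 0.020599457797337063
```

View pics/wMb.png

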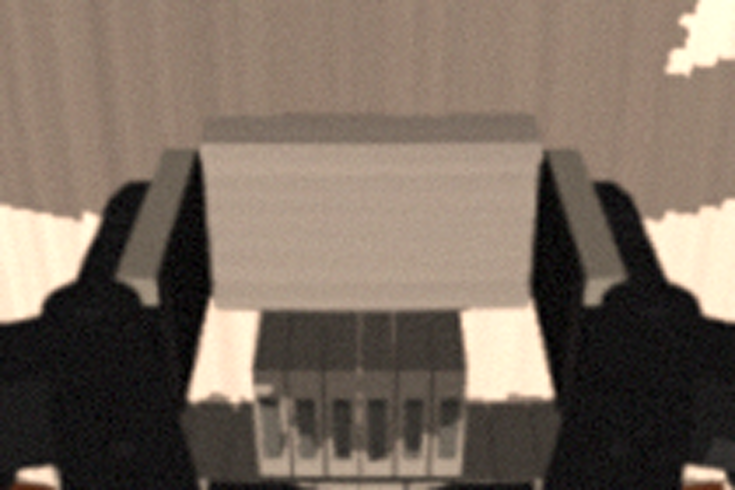

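```bash
python3 - <<'E'
from h import *
o,p,d=load("M");f=lambda x,y:(x/3.5+150-.4,y/3.5+200-.4)
M=rot(o["tool_rot"]).as_matrix();e=o["eef_pos"]
for n,pts,z in(("spacer",[f(213,306),f(533,306)],.0196),("spacer rear",[f(201,144),f(541,144)],.0196),("rowtop",[f(255,370),f(466,370)],.027),("foot",[f(259,312),f(462,312)],.006)):
    L=(plane("wrist",pts,z,o)-e)@M;print(n,L.round(4),L.mean(0).round(4),np.linalg.norm(L[1]-L[0]))
crop(np.clip(p.astype(float)*1.8,0,255).astype(np.uint8),(205,270,300,320),8,"pics/M2.png")
E
```

```text
spacer [[-0.0491 -0.0257  0.0141]
 [-0.0491  0.0244  0.0141]] [-0.0491 -0.0006  0.0141] 0.050037068187772156
spacer rear [[-0.0491 -0.0253 -0.0149]
 [-0.0491  0.0234 -0.0149]] [-0.0491 -0.0009 -0.0149] 0.04877416445627326
rowtop [[-0.0565 -0.0187  0.0208]
 [-0.0565  0.0136  0.0207]] [-0.0565 -0.0026  0.0208] 0.032304109687125715
foot [[-0.0355 -0.0203  0.0253]
 [-0.0355  0.0147  0.0252]] [-0.0355 -0.0028  0.0253] 0.03496854187479774
```

View pics/M2.png

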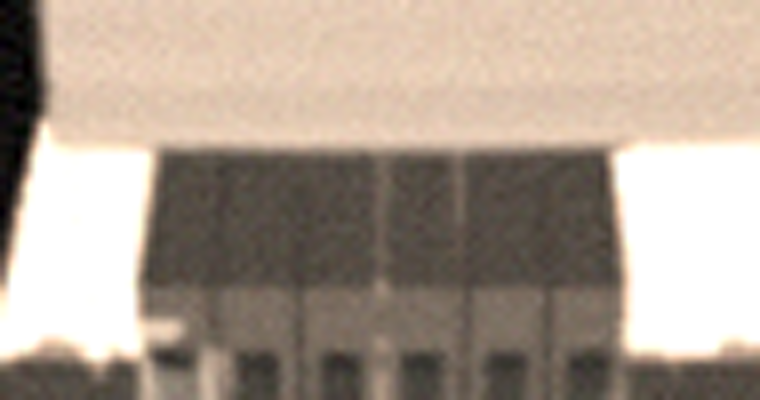

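Request:
step_arm(plan=[[0.05,-0.042,0,0,0,0],[0.05,0,0,0,0,0],[0,0,0,0,0,0],[0,0,0,0,0,0]])

```text
t: 20.27
eef_pos: [0.5323, -0.1656, -0.0335]
tool_rot: [0.704, -0.062, 0.704, 0.062]
contact_force: [-0.6, -0.5, -0.6]
gripper_width: 0.573
```

Request:
step_arm(plan=[[0.015,0,0,0,0,0],[0.01,0,0,0,0,0]])

```text
t: 20.52
eef_pos: [0.5323, -0.1657, -0.0345]
tool_rot: [0.704, -0.062, 0.704, 0.062]
contact_force: [-0.3, -0.8, 0.6]
gripper_width: 0.574
```

Request:
step_arm(plan=[[0.01,0,0,0,0,0]])

```text
t: 20.65
eef_pos: [0.5323, -0.1657, -0.0349]
tool_rot: [0.704, -0.062, 0.704, 0.062]
contact_force: [0.0, -0.2, -0.4]
gripper_width: 0.571
```

Request:
step_arm(plan=[[0.01,0,0,0,0,0]])

```text
t: 20.78
eef_pos: [0.5323, -0.1657, -0.035]
tool_rot: [0.704, -0.062, 0.704, 0.062]
contact_force: [-2.0, 0.5, 6.9]
gripper_width: 0.574
```

Request:
step_arm(plan=[[0.01,0,0,0,0,0]])

```text
t: 20.9
eef_pos: [0.5323, -0.1656, -0.0351]
tool_rot: [0.704, -0.062, 0.704, 0.062]
contact_force: [-2.3, 1.0, 11.1]
gripper_width: 0.577
```

Request:
step_arm(plan=[[0.01,0,0,0,0,0]])

```text
t: 21.02
eef_pos: [0.5323, -0.1656, -0.0351]
tool_rot: [0.704, -0.062, 0.704, 0.063]
contact_force: [-4.4, 2.1, 15.8]
gripper_width: 0.573
```

Request:
step_arm(plan=[[-0.027,0,0,0,0,0],[0,0,0.05,0,0,0],[0,0,0.04,0,0,0],[0,0,0.02,0,0,0],[0,0,0,0,0,0]])

```text
t: 21.65
eef_pos: [0.5365, -0.165, -0.035]
tool_rot: [0.704, -0.062, 0.704, 0.062]
contact_force: [-1.7, -0.3, 3.7]
gripper_width: 0.573
```

```bash
python3 - <<'E'
from h import *
st();o,p,d=snap("N")
crop(np.clip(p.astype(float)*1.8,0,255).astype(np.uint8),(205,260,300,320),8,"pics/N2.png")
E
```

```text
t 21.65 p [ 0.5365 -0.165  -0.035 ] F [-1.7  -0.26  3.66] w 0.573 q [-0.    0.62  0.25  1.99 -0.27  0.56  2.18]
```

View pics/N2.png

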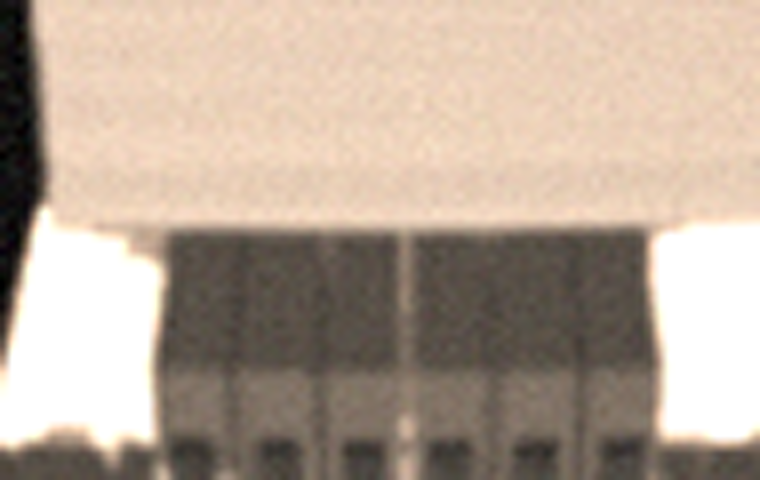

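Request:
step_arm(plan=[[-0.003,0,0.012,0,0,0],[0,0,0.012,0,0,0]])

```text
t: 21.95
eef_pos: [0.5376, -0.1647, -0.035]
tool_rot: [0.704, -0.062, 0.704, 0.062]
contact_force: [-1.7, -0.9, 3.0]
gripper_width: 0.57
```

Request:
step_arm(plan=[[0,0,0.01,0,0,0],[0,0,0,0,0,0]])

```text
t: 22.2
eef_pos: [0.5381, -0.1646, -0.035]
tool_rot: [0.704, -0.062, 0.704, 0.062]
contact_force: [-1.0, -0.3, 1.0]
gripper_width: 0.569
```

Request:
step_arm(plan=[[0,0,0.01,0,0,0]])

```text
t: 22.32
eef_pos: [0.5384, -0.1645, -0.035]
tool_rot: [0.704, -0.062, 0.704, 0.062]
contact_force: [-0.9, -0.6, 1.3]
gripper_width: 0.573
```

Request:
step_arm(plan=[[0,0,0.01,0,0,0]])

```text
t: 22.45
eef_pos: [0.5388, -0.1644, -0.035]
tool_rot: [0.704, -0.062, 0.704, 0.062]
contact_force: [-1.0, -0.7, 0.8]
gripper_width: 0.575
```

Request:
step_arm(plan=[[0,0,0.01,0,0,0]])

```text
t: 22.58
eef_pos: [0.5393, -0.1643, -0.0349]
tool_rot: [0.704, -0.062, 0.704, 0.062]
contact_force: [-1.2, -0.1, 0.5]
gripper_width: 0.572
```

Request:
step_arm(plan=[[0,0,0.01,0,0,0]])

```text
t: 22.7
eef_pos: [0.5396, -0.1643, -0.0349]
tool_rot: [0.704, -0.062, 0.704, 0.062]
contact_force: [-0.5, -0.1, 0.3]
gripper_width: 0.571
```

Request:
step_arm(plan=[[0,0,0.01,0,0,0]])

```text
t: 22.82
eef_pos: [0.5398, -0.1642, -0.0349]
tool_rot: [0.704, -0.062, 0.704, 0.062]
contact_force: [-1.6, -0.6, 1.7]
gripper_width: 0.568
```

Request:
step_arm(plan=[[0,0,0.01,0,0,0]])

```text
t: 22.95
eef_pos: [0.5398, -0.1642, -0.035]
tool_rot: [0.704, -0.062, 0.705, 0.062]
contact_force: [-2.7, -0.5, 3.2]
gripper_width: 0.57
```

Request:
step_arm(plan=[[0,0,0.01,0,0,0]])

```text
t: 23.08
eef_pos: [0.5398, -0.1642, -0.035]
tool_rot: [0.704, -0.062, 0.705, 0.062]
contact_force: [-4.2, -0.0, 3.4]
gripper_width: 0.574
```

Request:
step_arm(plan=[[0.006,0,0.005,0,0,0],[0,0,0,0,0,0]])

```text
t: 23.32
eef_pos: [0.5398, -0.1642, -0.035]
tool_rot: [0.704, -0.062, 0.705, 0.062]
contact_force: [-5.5, 0.8, 6.5]
gripper_width: 0.572
```

Request:
step_arm(plan=[[0,0,0,0,0,0],[0,0,0,0,0,0],[0,0,0,0,0,0]], fingers=-0.4)

```text
t: 23.7
eef_pos: [0.5415, -0.164, -0.0351]
tool_rot: [0.705, -0.063, 0.704, 0.062]
contact_force: [-0.1, -0.4, 0.6]
gripper_width: 0.7
```

```bash
python3 - <<'E'
from h import *
st();o,p,d=snap("O")
crop(np.clip(p.astype(float)*1.5,0,255).astype(np.uint8),(180,215,330,320),5,"pics/O2.png")
E
```

```text
t 23.7 p [ 0.5415 -0.164  -0.0351] F [-0.09 -0.38  0.6 ] w 0.7 q [-0.01  0.63  0.25  1.98 -0.27  0.56  2.18]
```

View pics/O2.png

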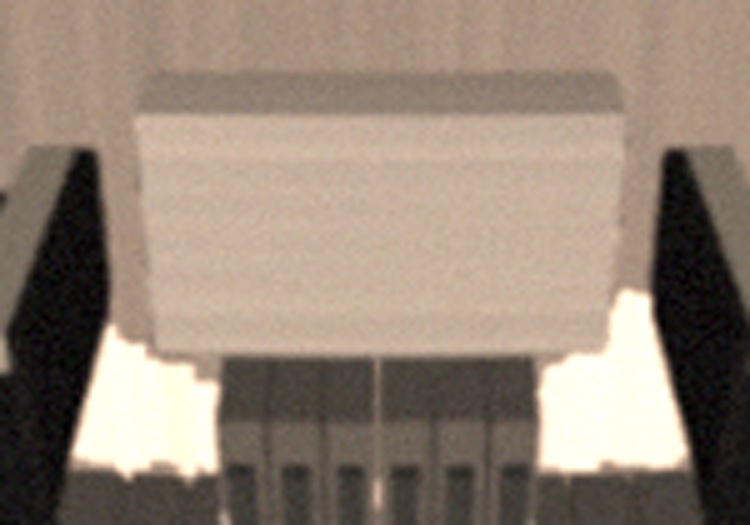

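Request:
step_arm(plan=[[-0.2,0,-0.04,0,0,0],[-0.3,0,0,0,0,0],[-0.6,0,0,0,0,0],[-0.9,0,0,0,0,0],[-0.9,0,-0.5,0,0,0],[-0.9,0.8,-0.8,0,0,0],[0,0.9,-0.8,0,0,0],[0,0.9,-0.4,0,0,0]], fingers=-0.4)

```text
t: 24.75
eef_pos: [0.4211, -0.0792, 0.118]
tool_rot: [0.705, -0.062, 0.704, 0.062]
contact_force: [1.1, 0.6, 0.1]
gripper_width: 0.7
```

Request:
step_arm(plan=[[0,0.5,0,0,0,0],[0,0,0,0,0,0],[0,0,0,0,0,0]])

```text
t: 25.12
eef_pos: [0.4196, -0.0607, 0.1174]
tool_rot: [0.705, -0.062, 0.704, 0.062]
contact_force: [-0.4, -0.6, -0.6]
gripper_width: 0.701
```

```bash
python3 - <<'E'
from h import *
st();o,p,d=snap("P")
q=np.clip(p.astype(float)*1.4,0,255).astype(np.uint8);cv2.imwrite("pics/wPb.png",cv2.resize(q[:,:,::-1],None,fx=1.5,fy=1.5,interpolation=3))
crop(q,(70,170,220,300),5,"pics/P2.png")
t,td=bot.read_camera("top");cv2.imwrite("pics/top1.png",cv2.resize(t[:,:,::-1],None,fx=1.5,fy=1.5))
E
```

```text
t 25.12 p [ 0.4196 -0.0607  0.1174] F [-0.37 -0.62 -0.56] w 0.701 q [-0.29  0.16  0.32  2.22 -0.07  0.77  1.82]
```

View pics/wPb.png

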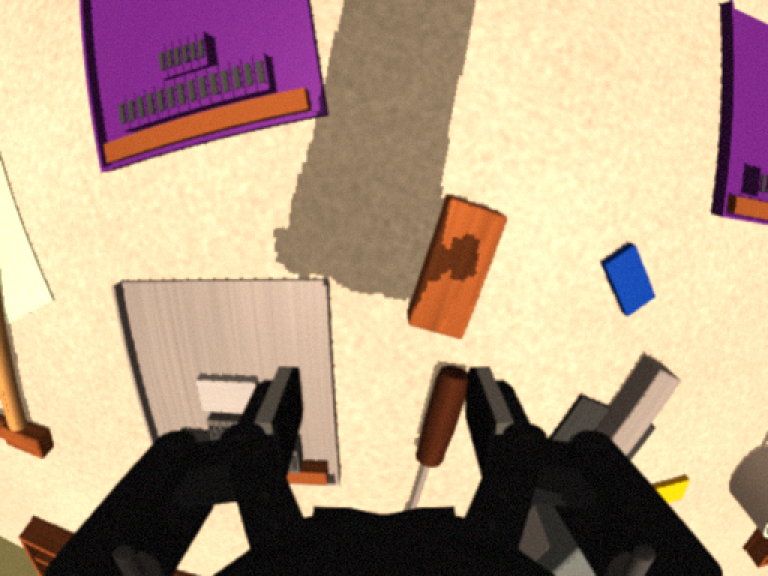

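View pics/P2.png

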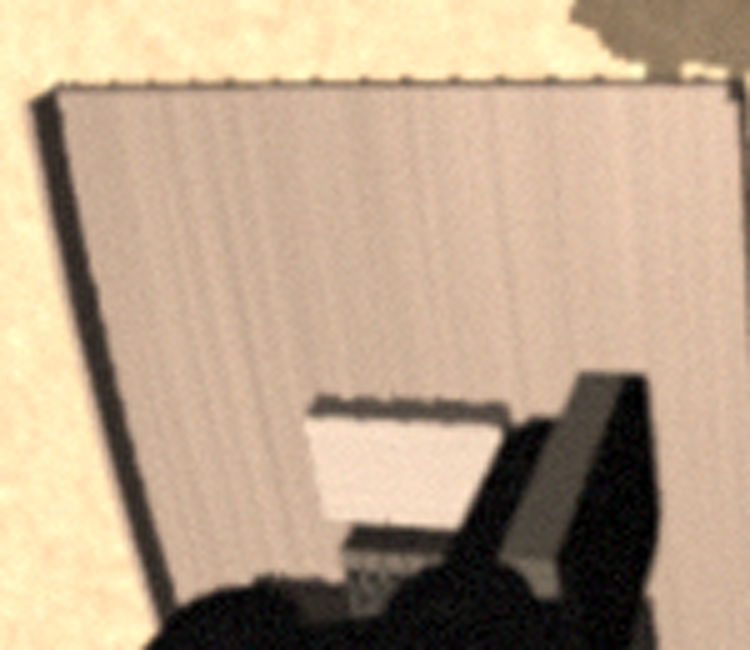

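View pics/top1.png

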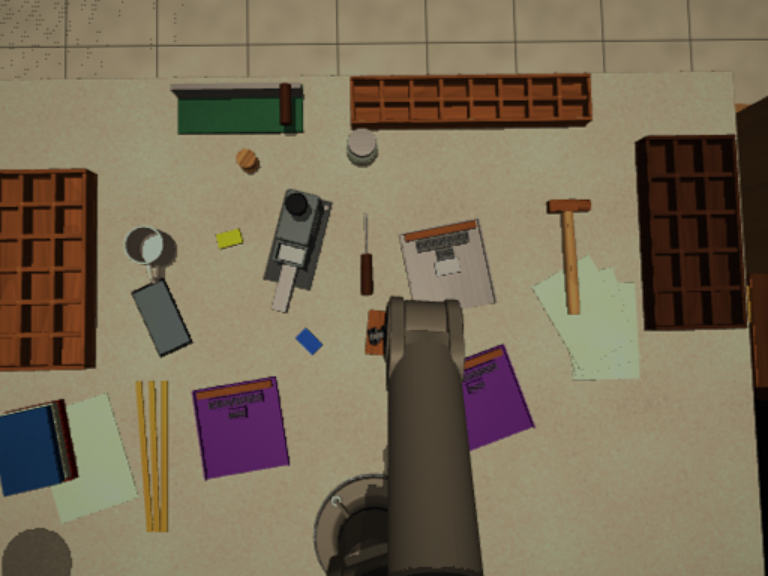

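Spacer lies at (228,392) in the wrist view and (447,267) in the top view, in front of the short row; the rest is undisturbed. One more look from directly above the joint to check that it is flush.

Request:
step_arm(plan=[[-0.1,-0.5,0.6,0,0,0],[-0.1,-0.6,0.9,0,0,0],[-0.1,-0.6,0.9,0,0,0],[0,-0.6,0.9,0,0,0],[0,-0.4,0.9,0,0,0],[0,-0.3,0.6,0,0,0],[0,0,0,0,0,0],[0,0,0,0,0,0]])

```text
t: 26.22
eef_pos: [0.6282, -0.145, 0.1283]
tool_rot: [0.704, -0.062, 0.705, 0.062]
contact_force: [0.6, -0.7, -0.3]
gripper_width: 0.7
```

```bash
python3 - <<'E'
from h import *
st();o,p,d=snap("Q")
q=np.clip(p.astype(float)*1.4,0,255).astype(np.uint8);crop(q,(190,80,320,180),6,"pics/Q2.png");cv2.imwrite("pics/wQb.png",q[:,:,::-1])
E
```

```text
t 26.23 p [ 0.6282 -0.145   0.1283] F [ 0.57 -0.69 -0.28] w 0.7 q [-0.12  0.51  0.34  1.71 -0.2   0.96  2.05]
```

View pics/wQb.png

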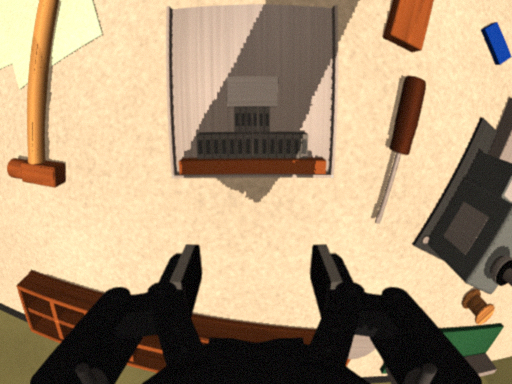

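View pics/Q2.png

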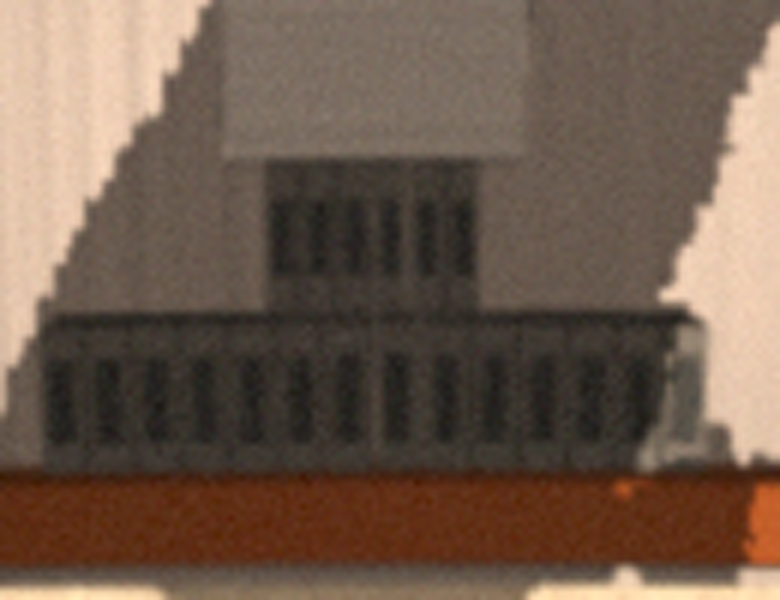

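The close view shows the spacer front edge meeting the row at y≈158 with no gap, and parallel to it. The row spans 265–480 and the spacer 223–527, so the centre offset is about 0.4 mm. Handing in.

```bash
python3 - <<'E'
from h import *
st();print(bot.hand_in())
E
```

```text
t 26.27 p [ 0.6281 -0.1447  0.1285] F [-0.06  0.42 -0.52] w 0.701 q [-0.12  0.51  0.34  1.71 -0.2   0.96  2.05]
the job is handed in; nothing more can be done
None
```

I pressed the plunger once and laid the ejected spacer flat on the steel tray, flush against the short row of type. I handed the job in at 26.3 s; it gave no verdict.

- **Plunger:** It bottomed after about 30 mm of travel. I held it at 16 to 18 N for about 0.6 s, then let it spring back. One spacer came out onto the tongue, and the plunger was up again in the last views.
- **Placing:** I gripped the spacer by its ends and lowered it to the tray bed, peaking at about 16 N. I then eased it against the row at about 5 N, let go and backed the arm clear.
- **Last checks:** From above, there was no visible gap, the spacer lay parallel to the row, and its centre was about 0.4 mm off the row's. The awl, the look-alike spacers and the other things looked unmoved. The wrist force read about zero.
- **What disagreed:** The real fingertips sit about 39 mm behind the TCP when shut and about 53 mm when open, not at it as described. I spotted this when the first press met no resistance, measured it with the cameras, and set all the heights from the measurements and felt contact.

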